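# Put the bench tools back in their cut-out rests

## Robot

A 7-joint arm with a two-finger parallel gripper is mounted at the origin on the work surface. World frame = base frame: x ahead of the robot, y to its left, z up, the work surface at z = 0. Lengths are in mm, angles in rad, forces in N, time in s.
With the tool pointing down it reaches from about 400 to 850 mm from the base axis. Payload 4.5 kg.
Tool frame: the origin (TCP) lies at the very end of the fingers, on their centre line; the grasp point (between the pads) lies 19 mm behind it (arm.hold_point_z is the distance from the TCP to the grasp point, in mm); z points along the fingers, y is the direction in which the jaws open and shut (so a half turn about z gives the same grasp; the last joint's range is limited). The gripper opens to 88 mm and grips with 3 to 60 N. Pads are 18 mm wide; open, the fingers measure 123 mm over their backs; the gripper's body (75 mm by 187 mm) begins 45 mm behind the grasp point.
Start: joints at [0.034, 0.689, -0.195, 1.565, 0.157, 0.902, -0.215], TCP at [625.023, 0.026, 238.743] pointing down, gripper open.
Joint ranges: [-3.01, 3.01], [-0.46, 2.08], [-1.47, 1.51], [0.13, 2.56], [-1, 4.14], [0.04, 2.09], [-2.66, 2.66]. Speed limits (rad/s): [2.57, 2.57, 3.14, 3.14, 3.14, 3.14, 3.14].

## Interface

Orientations are given as a rotation vector (axis times angle).
In Python, from rig import arm gives the robot as it stands.
- The arm moves only by the tool step_arm, never from a script. Its argument "commands" is a list of rows, each an object with "offset": the shift along the tool's x, y, z in mm, a list of three; "angular": the turn, a rotation vector about the tool's x, y, z in rad, a list of three. In form: [{"offset": [tx, ty, tz], "angular": [wx, wy, wz]}, ...]. A call has 1 to 20 rows; each row shifts and turns the pose as measured when the row begins, along the tool's axes as they then stand; what a row does not reach is not made up. A row lasts 1/8 s, in which the tool goes at most 62.5 mm and 10.7 degrees, less where a joint would pass 70% of its speed; a pose out of reach is approached as far as the arm can. A call is refused whole if a number of a shift passes 62.5 or a number of a turn 0.188, either way. A call with a gripper value outside its range is refused whole. "hand" is the closure, from 0 (fully open) to 1 (shut), set as the call begins (left out, the last holds). The fingers move at their own pace and stop on an object; "squeeze" is the grip in N (left out, the last holds). Time passes only in rows, so rows that do not move let the fingers close. It gives the time, the measured TCP pose, the force and the opening at its end, in the units of the state.
- arm.state(): the state, without advancing time (a new reading comes with each control period).
- arm.camera(name): name is "scene" or "side" or "wrist"; returns (picture, depth): 420x560x3 uint8, red, green, blue; 420x560 float32, mm along the optical axis (not along the pixel's ray), 0 where there is no reading.
- arm.get_calibration(name): a dict with "fovy" (degrees; the focal length in pixels is half the picture's height over the tangent of half this angle, whatever the lens; pixels are square), "cx", "cy" (the principal point, pixels), "k1" (the pictures are not rectified: a ray, as slopes to the right and down, at radius r is drawn at 1 + k1 r^2 times it, then the intrinsics apply), "extrinsics" (4x4, takes a point from world to camera coordinates). Camera axes: x right, y up, looking along -z (the intrinsics and any distortion apply to the point x, -y, -z); pixel columns grow to the right and rows downward; lengths in mm; the calibration is good to about 2 mm. A picture is of the moment at which its call begins: read the wrist's pose just before it. get_calibration takes no time and is no camera call; for the wrist camera it gives the pose at the moment of the call.
- arm.job_done(): hands the job in, once; it reports no verdict.
The state is a dict: "clock": time; "joint_pos": joint angles; "dq": joint speeds; "joint_efforts": joint torques, N m; "eef_pos": TCP position; "tcp_rot": TCP orientation; "contact_force": force on the tool from outside, world axes, zero at the start; "moment": the same for the moment, N m; "finger_gap": finger opening in mm.
Only numpy, scipy, OpenCV 4.12 (cv2) and the standard library are available. Lean on these libraries where they do the work, as an engineer would, in place of code of your own. Each camera call takes 0.05 s, during which the arm holds its last target.

## Task

Tidy the bench: put the block plane, the try square, the sanding block and the round wax tin each into the plywood rest whose recess is cut to its shape. Each must lie flat and right way up, fully down in its own recess and let go. Leave the jar standing where it is.

Things in the scene. Friction and masses are not known exactly. Their poses are not given: they have to be found in the camera images.
- plane: Small block plane: dark steel body 110 (x) x 40 (y) mm with flat upright sides 24 mm high, a sloped steel iron and a round wooden knob on top (knob at -x end, total height 46 mm). About 0.4 kg. Loose on the bench, upright. Origin: centre of its underside; x along its length, z up. It may go into its rest either way round.
- square: Try square lying flat, an L: dark wooden stock 90 x 24 mm, 24 mm high, and at one end, at a right angle, a steel blade 26 mm wide, 4 mm thick, flush with the underside. 0.09 kg. Origin: centre of its 90 (x) x 80 (y) mm outline, at the underside; z up. Stock: x = -45 to 45, y = -40 to -16 mm; blade: x = -45 to -19, y = -16 to 40 mm. Best gripped across the middle of the stock.
- sander: Sanding block: cork sole 80 (x) x 52 (y) mm and 12 mm thick, with a pale wooden grip 80 x 42 mm on it, from 12 to 40 mm high. About 0.12 kg. Origin: centre of its underside; x along its length, z up. It may go into its rest either way round.
- tin: Round flat aluminium wax tin with a lid, diameter 62 mm, 30 mm high, about 0.13 kg. Origin: centre of its underside, z up. Any yaw will do.
- plane_rest: Plywood rest for the plane, 144 (x) x 74 (y) mm, fixed, 12 mm thick, with a grey-lined recess 6 mm deep (floor 6 mm above the bench), 7 mm wider than the thing all round. Long rectangular recess 124 (x) x 54 (y) mm in the middle. Origin: centre of the underside, on the bench; x along its length.
- square_rest: Plywood rest for the try square, 124 (x) x 114 (y) mm, fixed, 12 mm thick, with a grey-lined recess 6 mm deep (floor 6 mm above the bench), 7 mm wider than the thing all round. L-shaped recess: x = -52 to 52, y = -47 to -9 mm for the stock and x = -52 to -12, y = -9 to 47 mm for the blade. Origin: centre of the underside, on the bench; the seated square has the same centre and axes, one way only.
- sander_rest: Plywood rest for the sanding block, 114 (x) x 86 (y) mm, fixed, 12 mm thick, with a grey-lined recess 6 mm deep (floor 6 mm above the bench), 7 mm wider than the thing all round. Short, wide rectangular recess 94 (x) x 66 (y) mm in the middle. Origin: centre of the underside, on the bench; x along its length.
- tin_rest: Plywood rest for the tin, 100 x 100 mm, fixed, 12 mm thick, with a grey-lined recess 6 mm deep (floor 6 mm above the bench), 7 mm wider than the thing all round. Round recess of diameter 76 mm in the middle. Origin: centre of the underside, on the bench.
- jar: Bystander: small amber jar with a steel lid, diameter 52 mm, 58 mm high, standing between the rests; loose. Origin: centre of its underside.

How it is judged (in metres and radians):
At the end, for the whole second after the job is handed in: Plane, try square, sanding block and tin each lie in their own rest: within 13 mm of its centre, less than 9 mm above its underside (recess floor: 6 mm), right way up within 0.1 rad, long axes (all but the tin) within 0.25 rad of the rest's, at rest and released (horizontal distance between plane and plane_rest below 0.013 m and z of plane in the frame of plane_rest below 0.009 m and angle between each of plane, square, sander, tin's own z axis and vertical below 0.1 rad and linear speed of each of plane, square, sander, tin below 0.02 m/s and angular speed of each of plane, square, sander, tin below 0.2 rad/s and angle between the x axis of plane and the x axis of plane_rest, either way round below 0.25 rad and horizontal distance between square and square_rest below 0.013 m and z of square in the frame of square_rest below 0.009 m and angle between the x axis of square and the x axis of square_rest, either way round below 0.25 rad and horizontal distance between sander and sander_rest below 0.013 m and z of sander in the frame of sander_rest below 0.009 m and angle between the x axis of sander and the x axis of sander_rest, either way round below 0.25 rad and horizontal distance between tin and tin_rest below 0.013 m and z of tin in the frame of tin_rest below 0.009 m); the robot touches nothing.
It fails at once if the jar is shifted by more than 30 mm or tipped over (distance of jar from where it was at the start of the episode above 0.03 m or angle between jar's own z axis and vertical above 0.5 rad).
It also fails if it takes over 128 s, if anything falls off the work surface, if the arm or the gripper's body presses on something with over 40 N, if the wrist force passes 120 N, or if a joint passes its speed limit or range.

## Working session

There is one attempt and no reset: what is moved stays moved. The work goes in short steps, Python scripts to look and compute and a tool call to move; the robot and the scene stay as the last step left them, time stands still between calls to the robot, and variables do not carry over. Pictures are saved under pics/ and viewed, and the job is handed in when it is done.

Besides the shell and the picture viewer there is one more tool, called after ">>>" in YAML: its name, and indented under it one key for each argument. step_arm: Moves the arm, as the interface text tells. Its arguments: {"type":"object","properties":{"commands":{"type":"array","items":{"type":"object","properties":{"offset":{"type":"array","items":{"type":"number"}},"angular":{"type":"array","items":{"type":"number"}}}}},"hand":{"type":"number"},"squeeze":{"type":"number"}},"required":["commands"]}

```bash
ls; mkdir -p pics; python3 - <<'E'
from rig import arm
import cv2
print(arm.state(), arm.hold_point_z)
for n in ("scene","side","wrist"):
    c=arm.get_calibration(n); print(n,c)
    p,d=arm.camera(n)
    cv2.imwrite(f"pics/{n}0.png",p[:,:,::-1])
    import numpy as np
    np.savez(f"pics/{n}0.npz",p=p,d=d,**{k:np.array(v) for k,v in c.items()})
E
```

```text
pics
{'clock': 0.0, 'joint_pos': array([ 0.03378212,  0.68993374, -0.19450428,  1.56632302,  0.15729837,
        0.90249779, -0.21510104]), 'dq': array([-7.35080054e-04,  1.57066094e-03, -5.57674407e-04, -9.46680732e-05,
       -1.52354416e-03, -3.44371725e-04,  1.60223890e-04]), 'joint_efforts': array([ 3.38560185e-04, -5.27571630e+01, -1.26686912e+00, -1.53434461e+01,
       -5.26333472e-02,  6.56995355e-03,  1.65937727e-04]), 'eef_pos': array([ 6.24382468e+02, -4.32806677e-02,  2.37946741e+02]), 'tcp_rot': array([-2.22052680e+00, -2.22072699e+00,  2.11408001e-03]), 'contact_force': array([-0.05846724, -0.33035227, -0.06298198]), 'moment': array([0.01648787, 0.02159256, 0.01220501]), 'finger_gap': 88.15846191007019} 18.700000000000003
scene {'fovy': 47.480715864974485, 'cx': 280.65874067047326, 'cy': 217.28878791791155, 'k1': 0.025615348793541305, 'extrinsics': array([[ 1.83024416e-01,  9.82873209e-01, -2.15015754e-02,
        -9.46414421e+01],
       [-5.68649389e-01,  1.23680674e-01,  8.13228727e-01,
         2.53787552e+02],
       [ 8.01960058e-01, -1.36613855e-01,  5.81546833e
[... 353 characters left out ...]
-6.77499393e-01,  7.32487368e-01,
        -8.26371559e+01],
       [-8.60518718e-02,  7.27480287e-01,  6.80711031e-01,
        -1.23341659e+03],
       [ 0.00000000e+00,  0.00000000e+00,  0.00000000e+00,
         1.00000000e+00]])}
wrist {'fovy': 70.2003939316712, 'cx': 273.9610710384816, 'cy': 205.04323083715963, 'k1': -0.019765811167281495, 'extrinsics': array([[ 9.99999992e-01, -1.16466472e-04, -4.43527581e-05,
        -6.24658427e+02],
       [ 9.77215491e-05,  9.53649386e-01, -3.00919988e-01,
         4.09427712e+01],
       [ 7.73440700e-05,  3.00919981e-01,  9.53649390e-01,
        -3.89392354e+02],
       [ 0.00000000e+00,  0.00000000e+00,  0.00000000e+00,
         1.00000000e+00]])}
```

View pics/scene0.png

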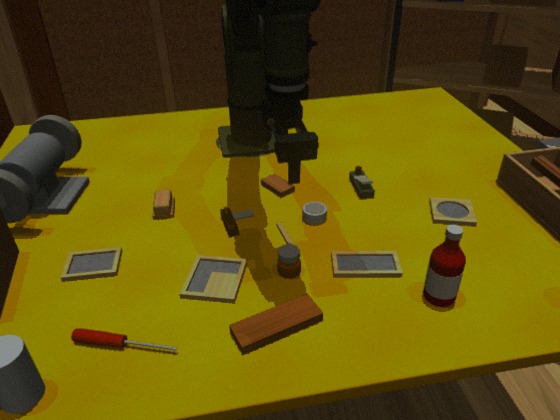

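View pics/side0.png

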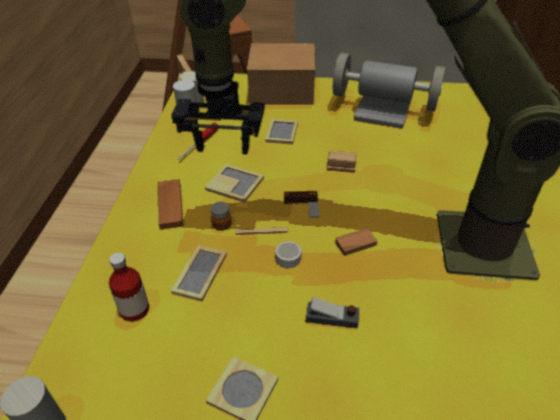

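View pics/wrist0.png

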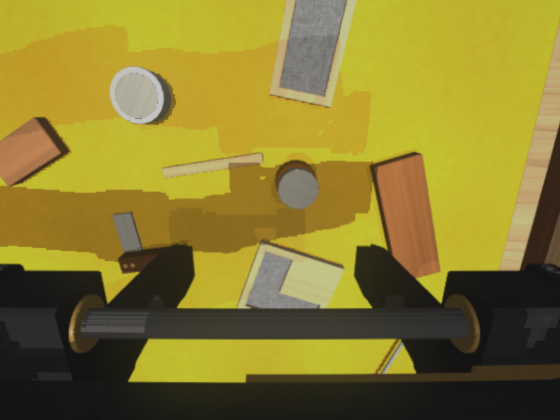

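```bash
cat > h.py <<'E'
import numpy as np, cv2
def load(f): 
    z=np.load(f); return z['p'],z['d'],{k:z[k] for k in ('fovy','cx','cy','k1','extrinsics')}
def snap(n,tag):
    from rig import arm
    c=arm.get_calibration(n); p,d=arm.camera(n)
    cv2.imwrite(f"pics/{n}{tag}.png",p[:,:,::-1])
    np.savez(f"pics/{n}{tag}.npz",p=p,d=d,**{k:np.array(v) for k,v in c.items()})
    return p,d,c
def K(c):
    f=210/np.tan(np.radians(float(c['fovy']))/2); return np.array([[f,0,float(c['cx'])],[0,f,float(c['cy'])],[0,0,1.]]),np.array([float(c['k1']),0,0,0])
def rays(c,uv):
    k,D=K(c); n=cv2.undistortPoints(np.array(uv,float).reshape(-1,1,2),k,D).reshape(-1,2)
    E=np.array(c['extrinsics']); R,t=E[:3,:3],E[:3,3]
    dc=np.c_[n[:,0],-n[:,1],-np.ones(len(n))]
    return -R.T@t, dc@R     # origin, directions scaled so that depth=1
def onplane(c,uv,z):
    o,d=rays(c,uv); s=(z-o[2])/d[:,2]; return (o+d*s[:,None])
def withdepth(c,uv,D):
    o,d=rays(c,uv); uv=np.array(uv).astype(int).reshape(-1,2); return o+d*D[uv[:,1],uv[:,0]][:,None]
def cloud(c,D):
    vv,uu=np.mgrid[0:420,0:560]; uv=np.c_[uu.ravel(),vv.ravel()]
    o,d=rays(c,uv); P=o+d*D.ravel()[:,None]; P[D.ravel()==0]=np.nan; return P.reshape(420,560,3)
def proj(c,P):
    k,D=K(c); E=np.array(c['extrinsics']); q=np.asarray(P,float).reshape(-1,3)@E[:3,:3].T+E[:3,3]
    return cv2.projectPoints(np.c_[q[:,0],-q[:,1],-q[:,2]],np.zeros(3),np.zeros(3),k,D)[0].reshape(-1,2)
E
python3 - <<'E'
from h import *
for n,pts in {'scene':dict(sander=(163,203),tin=(314,210),plane=(362,183),square=(230,222),jar=(289,252),r1=(93,264),r2=(215,278),r3=(366,263),r4=(453,211),bench=(300,300)),
 'side':dict(sander=(341,158),tin=(288,250),plane=(333,315),square=(300,197),jar=(220,210),r1=(281,130),r2=(236,182),r3=(200,272),r4=(243,390),bench=(150,350))}.items():
    p,d,c=load(f'pics/{n}0.npz')
    for k,v in pts.items(): print(n,k,withdepth(c,[v],d)[0].round(0))
for n in ('scene','side','wrist'):
    p,d,c=load(f'pics/{n}0.npz'); P=cloud(c,d)
    hsv=cv2.cvtColor(p,cv2.COLOR_RGB2HSV)
    m=(hsv[...,0]>20)&(hsv[...,0]<32)&(hsv[...,1]>200)
    z=P[...,2][m]; print(n,m.sum(),np.nanpercentile(z,[5,25,50,75,95]))
E
```

```text
scene sander [ 383. -273.   41.]
scene tin [481.  91.  33.]
scene plane [404. 238.  44.]
scene square [ 474. -116.   23.]
scene jar [657.  -7.  59.]
scene r1 [ 545. -428.    7.]
scene r2 [ 652. -166.   12.]
scene r3 [666. 163.   5.]
scene r4 [522. 439.   5.]
scene bench [762.  -7.  22.]
side sander [ 355. -263.   40.]
side tin [470.  94.  30.]
side plane [359. 266.  29.]
side square [ 458. -105.   23.]
side jar [647.   4.  59.]
side r1 [ 545. -438.    5.]
side r2 [ 640. -161.   13.]
side r3 [668. 160.   6.]
side r4 [521. 436.   5.]
side bench [724. 367.  -0.]
scene 129213 [-2.23927792 -0.3368929   0.71776604  1.73634141  3.42317418]
side 1862 [ -2.25868091  -0.49072547   0.84838893   2.4008549  337.33783594]
wrist 5557 [-2.15446722 -1.40375801 -0.8432898  -0.29522076  0.51669945]
```

```bash
python3 - <<'E'
from h import *
reg=dict(sander=(370,-268,70),tin=(475,92,50),plane=(385,250,80),square=(465,-105,75),jar=(652,0,40),sander_rest=(545,-432,85),square_rest=(646,-165,100),plane_rest=(667,162,95),tin_rest=(521,437,85))
for n in ('scene','side','wrist'):
    p,d,c=load(f'pics/{n}0.npz'); P=cloud(c,d)
    hsv=cv2.cvtColor(p,cv2.COLOR_RGB2HSV)
    for k,(x,y,r) in reg.items():
        m=(np.hypot(P[...,0]-x,P[...,1]-y)<r)&(P[...,2]<70)
        lo,hi=(8,18) if 'rest' in k else (dict(sander=30,tin=24,plane=10,square=15,jar=50)[k],70)
        Q=P[m&(P[...,2]>lo)&(P[...,2]<hi)]
        if len(Q)<30: continue
        rr=cv2.minAreaRect(Q[:,:2].astype(np.float32)); a=cv2.minEnclosingCircle(Q[:,:2].astype(np.float32))
        print(n,k,len(Q),'ctr',np.round(rr[0],1),'size',np.round(rr[1],1),'ang',round(rr[2],1),'zmed',np.nanmedian(Q[:,2]).round(1),'circ',np.round(a[0],1),round(a[1],1))
E
```

```text
scene sander 322 ctr [ 356.3 -277.6] size [42.4 79.5] ang 87.8 zmed 39.7 circ [ 356.5 -276.2] 42.9
scene tin 320 ctr [472.1  92.9] size [59.5 62.9] ang 77.3 zmed 30.1 circ [471.7  93.6] 32.5
scene plane 453 ctr [363.3 250.6] size [ 41.5 110.2] ang 88.2 zmed 24.4 circ [363.  249.7] 56.8
scene square 250 ctr [ 459.1 -118.4] size [91.4 24.1] ang 8.3 zmed 24.3 circ [ 458.9 -117.6] 46.4
scene jar 300 ctr [652.8  -7.5] size [46.3 45. ] ang 10.6 zmed 58.3 circ [652.9  -6.1] 25.1
scene sander_rest 964 ctr [ 542.4 -429.6] size [116.8  92.2] ang 87.5 zmed 11.6 circ [ 543.8 -429.4] 72.0
scene square_rest 1609 ctr [ 646.6 -168. ] size [115.2 129.5] ang 70.8 zmed 12.4 circ [ 645.6 -168.1] 83.8
scene plane_rest 897 ctr [669.4 159.1] size [144.   79.8] ang 78.5 zmed 11.7 circ [669.9 158.4] 80.3
scene tin_rest 667 ctr [522.9 435.4] size [ 99.7 105.8] ang 70.2 zmed 11.7 circ [522.6 434.9] 70.1
side sander 301 ctr [ 354.6 -274.5] size [46.2 79.1] ang 88.8 zmed 39.4 circ [ 354.  -275.6] 43.0
side tin 439 ctr [471.3  95.4] size [61.1 61.2] ang 66.2 zmed 30.3 circ [469.4  94.3] 32.6
side plane 1054 ctr [
[... 462 characters left out ...]
6.7] 83.8
side plane_rest 880 ctr [669.3 159.7] size [148.8  76.8] ang 79.5 zmed 11.3 circ [668.3 160.9] 80.5
side tin_rest 1645 ctr [522.7 435.2] size [102.4 101.7] ang 70.6 zmed 11.4 circ [522.4 435.4] 69.8
wrist tin 2486 ctr [470.4  95. ] size [59.7 61.3] ang 89.4 zmed 29.6 circ [470.5  94.9] 30.9
wrist square 562 ctr [ 441.6 -118.4] size [57.  24.6] ang 8.3 zmed 22.9 circ [ 441.4 -115.9] 29.6
wrist jar 1303 ctr [650.7  -6.5] size [45.2 45.7] ang 2.6 zmed 57.8 circ [651.1  -6.6] 23.3
wrist square_rest 2941 ctr [ 646.7 -164.4] size [110.9 125.4] ang 71.9 zmed 11.4 circ [ 645.9 -165.2] 82.5
wrist plane_rest 2370 ctr [665.9 145.6] size [113.4  74.8] ang 78.6 zmed 11.6 circ [666.3 145.5] 67.7
```

```bash
python3 - <<'E'
from h import *
p,d,c=load('pics/scene0.npz'); a=cv2.resize(p[185:305,145:295],None,fx=4,fy=4,interpolation=cv2.INTER_CUBIC)
cv2.imwrite('pics/z1.png',a[:,:,::-1])
print(withdepth(c,[(445,250),(454,235),(445,270)],d).round())
p,d,c=load('pics/side0.npz');print(withdepth(c,[(128,285),(120,260),(128,270)],d).round())
# grey floor of square rest from the heights/colour
p,d,c=load('pics/scene0.npz'); h=cv2.cvtColor(p,cv2.COLOR_RGB2HSV); P=cloud(c,d)
m=(np.hypot(P[...,0]-646.5,P[...,1]+167)<75)&(h[...,1]<90)
print(m.sum(),np.nanmean(P[m],0))
E
```

```text
[[795. 260. 130.]
 [800. 268. 167.]
 [813. 258.  97.]]
[[770. 295. 113.]
 [777. 281. 171.]
 [773. 273. 132.]]
797 [ 628.78675183 -175.79046239    7.07055887]
```

View pics/z1.png

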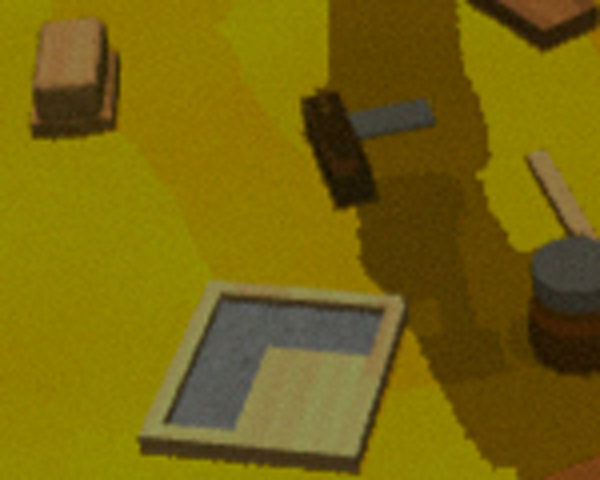

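>>> step_arm:
  commands:
    - {"offset":[19,-31,26],"angular":[0,0,0]}
    - {"offset":[19,-31,26],"angular":[0,0,0]}
    - {"offset":[19,-31,26],"angular":[0,0,0]}
    - {"offset":[19,-31,26],"angular":[0,0,0]}
    - {"offset":[19,-30,26],"angular":[0,0,0]}
    - {"offset":[0,0,0],"angular":[0,0,0]}
  hand: 0
  squeeze: 25

```text
clock: 0.9
eef_pos: [467.1, 97.3, 104.0]
tcp_rot: [-2.223, -2.22, -0.001]
contact_force: [0.1, -0.5, 0.8]
finger_gap: 87.8
```

```bash
cat > g.py <<'E'
import sys,numpy as np
from scipy.spatial.transform import Rotation as R
from rig import arm
s=arm.state(); r=R.from_rotvec(s['tcp_rot']); M=r.as_matrix()
psi=np.degrees(np.arctan2(M[1,1],M[0,1]))
print('t',round(s['clock'],2),'tcp',s['eef_pos'].round(1),'psi',psi.round(1),'tilt',M[:,2].round(3),'gap',round(s['finger_gap'],1),'F',s['contact_force'].round(1),'q',s['joint_pos'].round(2))
if len(sys.argv)>3:
    a=list(map(float,sys.argv[1:])); d=np.array(a[:3])-s['eef_pos']; print('tool offset',(M.T@d).round(1),'len',np.linalg.norm(d).round())
    if len(a)>3:
        w=(a[3]-psi+90)%180-90
        for w in (w,w-180*np.sign(w)): print('wz',round(-np.radians(w),3))
        # rotate-then-translate offset
        b=np.radians(psi+((a[3]-psi+90)%180-90)); y=np.array([np.cos(b),np.sin(b),0]); z=np.array([0,0,-1.]); x=np.cross(y,z)
        print('tool offset after first wz',np.round([d@x,d@y,d@z],1))
E
python3 - <<'E'
from h import *
p,d,c=snap('wrist','1'); P=cloud(c,d)
m=(np.hypot(P[...,0]-471,P[...,1]-95)<50)&(P[...,2]>24)&(P[...,2]<36); Q=P[m][:,:2].astype(np.float32)
print(cv2.minAreaRect(Q),cv2.minEnclosingCircle(Q))
E
python3 g.py 471 94.5 9 0
```

```text
((469.59759521484375, 95.09343719482422), (61.0329475402832, 60.978126525878906), 87.9831314086914) ((469.50128173828125, 95.02995300292969), 30.928218841552734)
t 0.95 tcp [469.5  96.6 104.8] psi -0.2 tilt [ 0.004  0.001 -1.   ] gap 88.0 F [0.3 0.4 0.4] q [-0.24  0.74 -0.09  2.12  0.21  0.29 -0.52]
tool offset [-2.2  1.2 95.8] len 96.0
wz -0.004
wz 3.138
tool offset after first wz [-2.1  1.5 95.8]
```

View pics/wrist1.png

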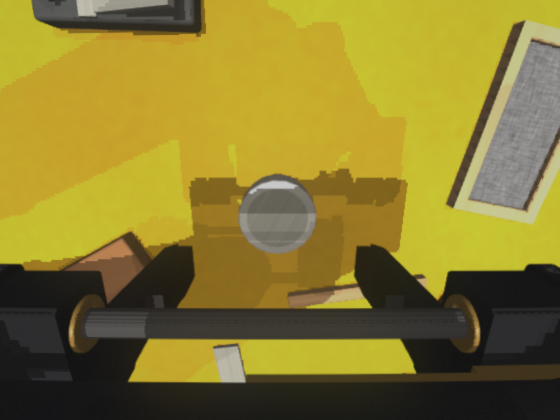

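The picture shows the tin at pixel (277,213), midway between the open fingers, and nothing under either one. Its measured centre is (469.5, 95), so I'm descending.

>>> step_arm:
  commands:
    - {"offset":[-1,0,32],"angular":[0,0,0]}
    - {"offset":[-1,0,32],"angular":[0,0,0]}
    - {"offset":[0,0,24],"angular":[0,0,0]}
    - {"offset":[0,0,6],"angular":[0,0,0]}
    - {"offset":[0,0,0],"angular":[0,0,0]}

```text
clock: 1.58
eef_pos: [480.7, 92.5, 11.4]
tcp_rot: [2.224, 2.201, 0.025]
contact_force: [-0.4, 0.7, 0.1]
finger_gap: 88.5
```

```bash
python3 g.py 469.5 95 9 0
```

```text
t 1.57 tcp [480.7  92.5  11.4] psi -0.6 tilt [ 0.02   0.003 -1.   ] gap 88.5 F [-0.4  0.7  0.1] q [-0.28  0.94 -0.01  2.13  0.25  0.06 -0.54]
tool offset [  2.4 -11.3   2.2] len 12.0
wz -0.01
wz 3.131
tool offset after first wz [  2.5 -11.2   2.4]
```

>>> step_arm:
  commands:
    - {"offset":[1,-6,0],"angular":[0,0,0]}
    - {"offset":[1,-5,0],"angular":[0,0,0]}
    - {"offset":[0,0,0],"angular":[0,0,0]}

```text
clock: 1.95
eef_pos: [471.9, 95.0, 14.8]
tcp_rot: [2.225, 2.2, 0.028]
contact_force: [-0.0, -0.4, -0.5]
finger_gap: 88.3
```

```bash
python3 g.py 469.5 95 9 0
```

```text
t 1.95 tcp [471.9  95.   14.8] psi -0.6 tilt [ 0.022  0.003 -1.   ] gap 88.3 F [-0.  -0.4 -0.5] q [-0.29  0.93 -0.01  2.15  0.34  0.04 -0.65]
tool offset [-0.  -2.6  5.7] len 6.0
wz -0.011
wz 3.13
tool offset after first wz [ 0.  -2.4  5.8]
```

>>> step_arm:
  commands:
    - {"offset":[0,0,0],"angular":[0,0,0]}
    - {"offset":[0,0,0],"angular":[0,0,0]}
    - {"offset":[0,0,0],"angular":[0,0,0]}
    - {"offset":[0,0,0],"angular":[0,0,0]}
    - {"offset":[0,0,0],"angular":[0,0,0]}
    - {"offset":[0,0,0],"angular":[0,0,0]}
  hand: 1
  squeeze: 25

```text
clock: 2.7
eef_pos: [472.4, 95.0, 15.6]
tcp_rot: [2.224, 2.199, 0.03]
contact_force: [-0.2, 0.2, 1.0]
finger_gap: 61.2
```

```bash
python3 g.py 471 95 100 0
```

```text
t 2.7 tcp [472.4  95.   15.6] psi -0.7 tilt [ 0.023  0.004 -1.   ] gap 61.2 F [-0.2  0.2  1. ] q [-0.29  0.93 -0.01  2.15  0.34  0.04 -0.65]
tool offset [  0.3   0.6 -84.4] len 84.0
wz -0.011
wz 3.13
tool offset after first wz [ -0.   -1.4 -84.4]
```

Tin gripped (gap 61). Lifting and carrying it toward its rest.

>>> step_arm:
  commands:
    - {"offset":[0,0,-30],"angular":[0,0,0]}
    - {"offset":[0,0,-30],"angular":[0,0,0]}
    - {"offset":[0,0,-30],"angular":[0,0,0]}
    - {"offset":[40,6,0],"angular":[0,0,0]}
    - {"offset":[40,6,0],"angular":[0,0,0]}
    - {"offset":[40,6,0],"angular":[0,0,0]}
    - {"offset":[40,6,0],"angular":[0,0,0]}
    - {"offset":[40,6,0],"angular":[0,0,0]}
    - {"offset":[40,6,0],"angular":[0,0,0]}
    - {"offset":[40,6,0],"angular":[0,0,0]}
    - {"offset":[40,6,0],"angular":[0,0,0]}
    - {"offset":[0,0,0],"angular":[0,0,0]}

```text
clock: 4.2
eef_pos: [521.4, 420.3, 106.2]
tcp_rot: [2.231, 2.195, 0.016]
contact_force: [-0.1, -0.4, -0.0]
finger_gap: 61.0
```

```bash
python3 - <<'E'
from h import *
p,d,c=snap('wrist','2'); P=cloud(c,d)
m=(np.hypot(P[...,0]-522,P[...,1]-435)<80)&(P[...,2]>8)&(P[...,2]<16);print(m.sum())
E
python3 g.py 522.7 435.3 25 0
```

```text
5974
t 4.25 tcp [521.7 417.1 106. ] psi -1.0 tilt [ 0.015 -0.005 -1.   ] gap 61.2 F [ 0.  -1.1 -1.9] q [-0.69  0.9  -0.11  1.54  0.16  0.7  -0.9 ]
tool offset [18.6 -0.6 80.9] len 83.0
wz -0.018
wz 3.123
tool offset after first wz [18.2  1.  81. ]
```

View pics/wrist2.png

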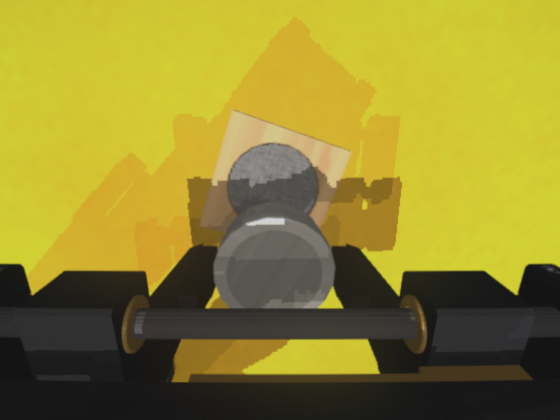

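```bash
python3 - <<'E'
from h import *
p,d,c=load('pics/wrist2.npz'); print(onplane(c,[(273,186),(228,186),(318,186),(232,110),(351,152)],12).round(1))
E
```

```text
[[522.8 439.1  12. ]
 [485.8 439.8  12. ]
 [560.1 438.3  12. ]
 [492.5 499.5  12. ]
 [585.9 465.8  12. ]]
```

>>> step_arm:
  commands:
    - {"offset":[18,1,0],"angular":[0,0,0]}
    - {"offset":[0,0,30],"angular":[0,0,0]}
    - {"offset":[0,0,20],"angular":[0,0,0]}
    - {"offset":[0,0,10],"angular":[0,0,0]}
    - {"offset":[0,0,0],"angular":[0,0,0]}

```text
clock: 4.88
eef_pos: [525.2, 426.2, 43.0]
tcp_rot: [2.235, 2.18, -0.0]
contact_force: [0.3, 0.5, -1.1]
finger_gap: 61.2
```

```bash
python3 g.py 522.7 435.3 22 0
```

```text
t 4.88 tcp [525.2 426.2  43. ] psi -1.4 tilt [ 0.014 -0.014 -1.   ] gap 61.2 F [ 0.3  0.5 -1.1] q [-0.71  1.   -0.1   1.52  0.17  0.63 -0.93]
tool offset [ 9.4 -3.  20.9] len 23.0
wz -0.024
wz 3.117
tool offset after first wz [ 9.1 -2.5 21. ]
```

```bash
cat >> g.py <<'E'
if len(sys.argv)>4:
    for k in (0,180):
        b=np.radians(a[3]+k); y=np.array([np.cos(b),np.sin(b),0]); z=np.array([0,0,-1.]); T=np.c_[np.cross(y,z),y,z]
        print('full turn',R.from_matrix(M.T@T).as_rotvec().round(3))
E
python3 g.py 522.5 435.5 22 -1.4|tail -2
```

```text
full turn [ 0.014  0.014 -0.   ]
full turn [ 0.021 -0.022  3.141]
```

>>> step_arm:
  commands:
    - {"offset":[9,-3,8],"angular":[0.014,-0.014,0]}
    - {"offset":[0,0,7],"angular":[0,0,0]}
    - {"offset":[0,0,0],"angular":[0,0,0]}

```text
clock: 5.25
eef_pos: [523.2, 436.5, 28.4]
tcp_rot: [2.235, 2.18, -0.029]
contact_force: [0.0, 0.9, -0.5]
finger_gap: 61.2
```

```bash
python3 g.py 522.5 435.5 22 -1.4
```

```text
t 5.25 tcp [523.2 436.5  28.4] psi -1.4 tilt [ 0.    -0.026 -1.   ] gap 61.2 F [ 0.   0.9 -0.5] q [-0.72  1.03 -0.1   1.48  0.17  0.65 -0.93]
tool offset [-0.9 -0.7  6.4] len 7.0
wz -0.0
wz 3.141
tool offset after first wz [-1.1 -0.7  6.4]
full turn [ 0.001  0.026 -0.   ]
full turn [ 4.100e-02 -1.000e-03  3.141e+00]
```

>>> step_arm:
  commands:
    - {"offset":[-1,0,4],"angular":[0,0.026,0]}
    - {"offset":[0,0,2],"angular":[0,0,0]}
    - {"offset":[0,0,0],"angular":[0,0,0]}

```text
clock: 5.62
eef_pos: [523.5, 436.4, 23.1]
tcp_rot: [2.248, 2.194, 0.004]
contact_force: [-0.1, 0.1, -0.8]
finger_gap: 61.2
```

```bash
python3 g.py 522.5 435.5 22 -1.4
```

```text
t 5.62 tcp [523.5 436.4  23.1] psi -1.4 tilt [ 0.002  0.001 -1.   ] gap 61.2 F [-0.1  0.1 -0.8] q [-0.71  1.04 -0.11  1.5   0.16  0.61 -0.92]
tool offset [-0.9 -0.9  1.1] len 2.0
wz 0.0
wz -3.141
tool offset after first wz [-0.9 -0.9  1.1]
full turn [ 0.002 -0.001  0.   ]
full turn [ 2.000e-03  3.000e-03 -3.141e+00]
```

Down to just above the floor. Releasing and lifting straight up.

>>> step_arm:
  commands:
    - {"offset":[-1,0,1],"angular":[0,0,0]}
    - {"offset":[0,0,0],"angular":[0,0,0]}

```text
clock: 5.88
eef_pos: [523.6, 435.9, 22.5]
tcp_rot: [2.247, 2.194, 0.005]
contact_force: [0.2, -0.3, -1.7]
finger_gap: 61.1
```

>>> step_arm:
  commands:
    - {"offset":[0,0,0],"angular":[0,0,0]}
    - {"offset":[0,0,0],"angular":[0,0,0]}
    - {"offset":[0,0,0],"angular":[0,0,0]}
    - {"offset":[0,0,0],"angular":[0,0,0]}
    - {"offset":[0,0,-25],"angular":[0,0,0]}
    - {"offset":[0,0,-40],"angular":[0,0,0]}
    - {"offset":[0,0,-40],"angular":[0,0,0]}
    - {"offset":[0,0,0],"angular":[0,0,0]}
  hand: 0

```text
clock: 6.88
eef_pos: [523.4, 436.1, 130.4]
tcp_rot: [2.247, 2.195, 0.005]
contact_force: [-0.3, 0.6, 0.3]
finger_gap: 87.8
```

```bash
python3 - <<'E'
from h import *
p,d,c=snap('wrist','3'); P=cloud(c,d)
m=(np.hypot(P[...,0]-522,P[...,1]-436)<48)&(P[...,2]>28)&(P[...,2]<45); Q=P[m][:,:2].astype(np.float32)
print(cv2.minAreaRect(Q),np.nanmedian(P[m][:,2]))
E
python3 g.py 362 251.5 120 88
```

```text
((523.5564575195312, 436.2076110839844), (60.63246536254883, 60.40263366699219), 87.16221618652344) 35.90595928019292
t 6.92 tcp [522.2 435.  128.4] psi -1.3 tilt [-0.    -0.001 -1.   ] gap 88.6 F [ 0.8  0.3 -0.5] q [-0.7   0.89 -0.13  1.48  0.14  0.79 -0.9 ]
tool offset [-187.2 -155.9    8.7] len 244.0
wz -1.559
wz 1.582
tool offset after first wz [ 153.7 -189.     8.4]
full turn [-1.000e-03  1.000e-03 -1.559e+00]
full turn [1.000e-03 1.000e-03 1.582e+00]
```

View pics/wrist3.png

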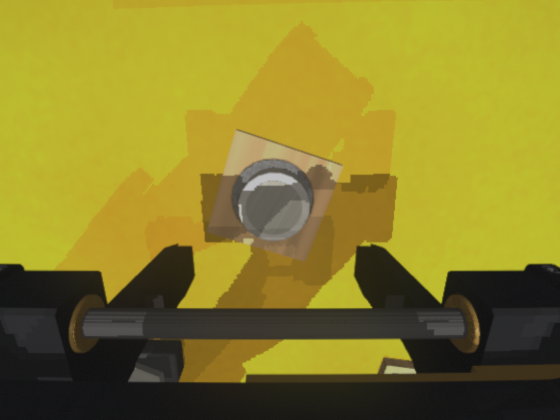

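The tin is seated: centre (523.6, 436.2), top at 35.9 mm (expected 36), pixel (273,203). Next is the plane.

>>> step_arm:
  commands:
    - {"offset":[0,0,0],"angular":[0,0,-0.174]}
    - {"offset":[0,0,0],"angular":[0,0,-0.174]}
    - {"offset":[0,0,0],"angular":[0,0,-0.174]}
    - {"offset":[0,0,0],"angular":[0,0,-0.174]}
    - {"offset":[0,0,0],"angular":[0,0,-0.174]}
    - {"offset":[0,0,0],"angular":[0,0,-0.174]}
    - {"offset":[0,0,0],"angular":[0,0,-0.174]}
    - {"offset":[0,0,0],"angular":[0,0,-0.174]}
    - {"offset":[0,0,0],"angular":[0,0,-0.174]}
    - {"offset":[25,-31,0],"angular":[0,0,0]}
    - {"offset":[25,-31,0],"angular":[0,0,0]}
    - {"offset":[25,-31,0],"angular":[0,0,0]}
    - {"offset":[25,-31,0],"angular":[0,0,0]}
    - {"offset":[25,-31,0],"angular":[0,0,0]}
    - {"offset":[25,-31,0],"angular":[0,0,0]}
    - {"offset":[0,0,0],"angular":[0,0,0]}

```text
clock: 8.93
eef_pos: [358.2, 226.8, 111.4]
tcp_rot: [0.043, -3.101, 0.044]
contact_force: [0.8, 0.7, 0.3]
finger_gap: 88.0
```

```bash
python3 - <<'E'
from h import *
p,d,c=snap('wrist','4'); P=cloud(c,d)
m=(np.hypot(P[...,0]-362,P[...,1]-252)<75)&(P[...,2]>10)&(P[...,2]<50); Q=P[m][:,:2].astype(np.float32)
print(cv2.minAreaRect(Q),np.nanmedian(P[m][:,2]))
E
python3 g.py 362 251.5 120 88
```

```text
((359.31488037109375, 253.09239196777344), (40.27355194091797, 108.67522430419922), 87.62936401367188) 27.639478733721376
t 8.97 tcp [359.7 229.  111.4] psi 91.6 tilt [-0.038 -0.026 -0.999] gap 88.1 F [-0.1  0.1  0.5] q [-0.41  0.73 -0.43  2.21  0.77  0.4   0.12]
tool offset [-2.6 22.2 -9.3] len 24.0
wz 0.063
wz -3.079
tool offset after first wz [-1.5 22.6 -8.6]
full turn [-0.026 -0.037  0.062]
full turn [ 0.058 -0.04  -3.078]
```

View pics/wrist4.png

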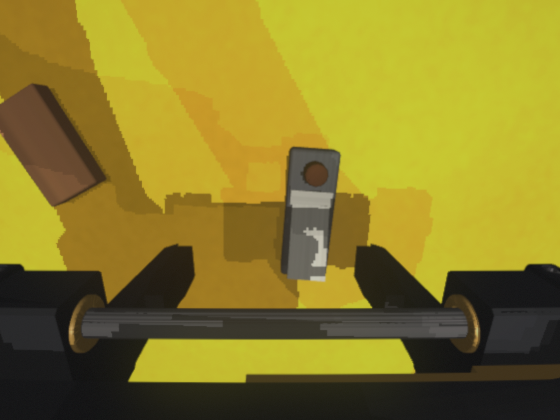

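The wrist picture shows the plane upright, between (290,150) and (335,280) with its knob at (316,173). It measures (359.5, 253), long axis at 177.6°. I'm correcting the hand and going down in stages.

>>> step_arm:
  commands:
    - {"offset":[-1,24,0],"angular":[-0.026,-0.037,0.07]}
    - {"offset":[0,0,20],"angular":[0,0,0]}
    - {"offset":[0,0,20],"angular":[0,0,0]}
    - {"offset":[0,0,0],"angular":[0,0,0]}

```text
clock: 9.48
eef_pos: [362.7, 259.2, 67.6]
tcp_rot: [0.069, 3.14, 0.011]
contact_force: [-0.3, -0.4, -0.0]
finger_gap: 88.2
```

```bash
python3 g.py 359.5 253 12 87.6
```

```text
t 9.47 tcp [362.7 259.2  67.6] psi 87.5 tilt [ 0.001  0.007 -1.   ] gap 88.2 F [-0.3 -0.4 -0. ] q [-0.6   0.81 -0.2   2.23  0.9   0.18 -0.1 ]
tool offset [ 3.  -6.7 55.6] len 56.0
wz -0.002
wz 3.14
tool offset after first wz [ 2.9 -6.3 55.6]
full turn [ 0.007  0.001 -0.002]
full turn [ 2.000e-03 -1.100e-02  3.139e+00]
```

>>> step_arm:
  commands:
    - {"offset":[3,-6,10],"angular":[0,0,0]}
    - {"offset":[0,0,15],"angular":[0,0,0]}
    - {"offset":[0,0,12],"angular":[0,0,0]}
    - {"offset":[0,0,0],"angular":[0,0,0]}

```text
clock: 9.98
eef_pos: [363.1, 257.1, 34.6]
tcp_rot: [0.068, 3.137, 0.015]
contact_force: [0.3, -0.0, -0.5]
finger_gap: 88.3
```

```bash
python3 g.py 359.5 253 12 87.6
```

```text
t 9.97 tcp [363.1 257.1  34.6] psi 87.5 tilt [ 0.004  0.009 -1.   ] gap 88.3 F [ 0.3 -0.  -0.5] q [-0.68  0.88 -0.06  2.24  1.34  0.04 -0.53]
tool offset [ 3.5 -4.5 22.5] len 23.0
wz -0.001
wz 3.14
tool offset after first wz [ 3.4 -4.2 22.6]
full turn [ 0.009  0.003 -0.001]
full turn [ 0.005 -0.015  3.14 ]
```

>>> step_arm:
  commands:
    - {"offset":[1,-3,8],"angular":[0,0,0]}
    - {"offset":[1,-2,8],"angular":[0,0,0]}
    - {"offset":[1,0,6],"angular":[0,0,0]}
    - {"offset":[0,0,0],"angular":[0,0,0]}

```text
clock: 10.48
eef_pos: [362.2, 253.7, 14.1]
tcp_rot: [0.072, 3.134, 0.018]
contact_force: [-0.2, 0.7, -0.5]
finger_gap: 87.9
```

```bash
python3 g.py 359.5 253 12 87.6
```

```text
t 10.47 tcp [362.2 253.7  14.1] psi 87.4 tilt [ 0.007  0.011 -1.   ] gap 87.9 F [-0.2  0.7 -0.5] q [-0.54  0.93 -0.28  2.25  1.73  0.22 -0.92]
tool offset [ 2.6 -0.8  2.1] len 3.0
wz -0.004
wz 3.138
tool offset after first wz [ 2.6 -0.8  2.1]
full turn [ 0.012  0.007 -0.004]
full turn [ 0.01  -0.018  3.138]
```

>>> step_arm:
  commands:
    - {"offset":[2,0,3],"angular":[0.012,0.007,0]}
    - {"offset":[0,0,0],"angular":[0,0,0]}

```text
clock: 10.72
eef_pos: [361.0, 254.2, 12.1]
tcp_rot: [0.074, 3.14, 0.001]
contact_force: [0.1, -0.3, -0.7]
finger_gap: 88.1
```

>>> step_arm:
  commands:
    - {"offset":[0,0,0],"angular":[0,0,0]}
    - {"offset":[0,0,0],"angular":[0,0,0]}
    - {"offset":[0,0,0],"angular":[0,0,0]}
    - {"offset":[0,0,0],"angular":[0,0,0]}
    - {"offset":[0,0,0],"angular":[0,0,0]}
    - {"offset":[0,0,0],"angular":[0,0,0]}
    - {"offset":[0,0,0],"angular":[0,0,0]}
  hand: 1
  squeeze: 40

```text
clock: 11.6
eef_pos: [361.5, 253.8, 12.9]
tcp_rot: [0.074, 3.139, 0.001]
contact_force: [-0.1, 0.3, 0.0]
finger_gap: 39.6
```

```bash
python3 g.py 359.5 253 110 87.6
```

```text
t 11.6 tcp [361.5 253.8  12.9] psi 87.3 tilt [ 0.002  0.    -1.   ] gap 39.6 F [-0.1  0.3  0. ] q [-0.57  0.93 -0.23  2.24  1.69  0.19 -0.88]
tool offset [  1.8  -0.9 -97.1] len 97.0
wz -0.005
wz 3.136
tool offset after first wz [  2.   -0.9 -97.1]
full turn [ 0.     0.002 -0.005]
full turn [ 3.000e-03 -1.000e-03  3.136e+00]
```

>>> step_arm:
  commands:
    - {"offset":[0,0,-20],"angular":[0,0,0]}
    - {"offset":[0,0,-30],"angular":[0,0,0]}
    - {"offset":[0,0,-30],"angular":[0,0,0]}
    - {"offset":[0,0,-20],"angular":[0,0,0]}
    - {"offset":[0,0,0],"angular":[0,0,0]}

```text
clock: 12.22
eef_pos: [362.5, 252.7, 103.6]
tcp_rot: [0.075, 3.134, -0.006]
contact_force: [0.1, -0.1, -4.5]
finger_gap: 39.5
```

```bash
python3 g.py 669 159.5 110 -11
```

```text
t 12.22 tcp [362.5 252.7 103.6] psi 87.3 tilt [ 0.006 -0.004 -1.   ] gap 39.5 F [ 0.1 -0.1 -4.5] q [-0.44  0.75 -0.44  2.21  0.95  0.37 -0.17]
tool offset [-310.6  -78.5   -4.1] len 320.0
wz -1.427
wz 1.715
tool offset after first wz [  33.1 -318.6   -6.4]
full turn [0.003 0.008 1.715]
full turn [-0.008  0.003 -1.427]
```

>>> step_arm:
  commands:
    - {"offset":[-39,-10,-1],"angular":[0,0,0]}
    - {"offset":[-39,-10,-1],"angular":[0,0,0]}
    - {"offset":[-39,-10,-1],"angular":[0,0,0]}
    - {"offset":[-39,-10,-1],"angular":[0,0,0]}
    - {"offset":[-39,-10,-1],"angular":[0,0,0]}
    - {"offset":[-39,-10,-1],"angular":[0,0,0]}
    - {"offset":[-39,-10,-1],"angular":[0,0,0]}
    - {"offset":[-39,-10,-1],"angular":[0,0,0]}
    - {"offset":[0,0,0],"angular":[0,0,0.172]}
    - {"offset":[0,0,0],"angular":[0,0,0.172]}
    - {"offset":[0,0,0],"angular":[0,0,0.172]}
    - {"offset":[0,0,0],"angular":[0,0,0.172]}
    - {"offset":[0,0,0],"angular":[0,0,0.172]}
    - {"offset":[0,0,0],"angular":[0,0,0.172]}
    - {"offset":[0,0,0],"angular":[0,0,0.172]}
    - {"offset":[0,0,0],"angular":[0,0,0.172]}
    - {"offset":[0,0,0],"angular":[0,0,0.172]}
    - {"offset":[0,0,0],"angular":[0,0,0.172]}
    - {"offset":[0,0,0],"angular":[0,0,0]}

```text
clock: 14.6
eef_pos: [662.3, 140.9, 65.7]
tcp_rot: [2.455, 1.92, -0.096]
contact_force: [-0.7, 1.3, -4.8]
finger_gap: 39.4
```

```bash
python3 - <<'E'
from h import *
p,d,c=snap('wrist','5')
E
python3 g.py 669 159.5 60 -11
```

```text
t 14.65 tcp [662.  140.9  65.5] psi -13.9 tilt [-0.035 -0.056 -0.998] gap 39.8 F [-0.6 -0.2 -4.3] q [-0.2   0.99 -0.2   1.46  0.3   0.78 -0.78]
tool offset [20.   2.4  4.2] len 21.0
wz -0.051
wz 3.091
tool offset after first wz [19.6  3.3  5.5]
full turn [-0.022  0.062 -0.05 ]
full turn [0.096 0.034 3.09 ]
```

View pics/wrist5.png

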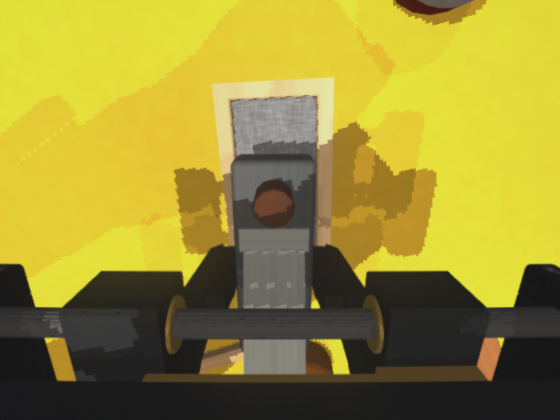

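The plane is held square over its rest: body at (274,210), recess visible above it at (275,120). The carry drifted down 40 mm and tilted slightly, so I'm correcting that before lowering.

>>> step_arm:
  commands:
    - {"offset":[10,1,0],"angular":[-0.011,0.031,-0.025]}
    - {"offset":[10,1,0],"angular":[-0.011,0.031,-0.025]}
    - {"offset":[0,0,10],"angular":[0,0,0]}
    - {"offset":[0,0,0],"angular":[0,0,0]}

```text
clock: 15.15
eef_pos: [668.0, 160.6, 52.2]
tcp_rot: [-2.414, -2.007, -0.004]
contact_force: [-0.7, 0.2, -4.1]
finger_gap: 39.6
```

```bash
python3 g.py 669 159.5 20 -11; python3 - <<'E'
from h import *
p,d,c=load('pics/wrist5.npz')
# rest top corners at far end (z=12)
print(onplane(c,[(212,85),(334,78),(230,98),(318,94)],12).round(1))
P=cloud(c,d); m=(P[...,2]>60)&(P[...,2]<85)
for uv in [(235,160),(313,160),(274,160)]: print(P[uv[1],uv[0]].round(1))
E
```

```text
t 15.15 tcp [668.  160.6  52.2] psi -10.5 tilt [ 0.     0.003 -1.   ] gap 39.6 F [-0.7  0.2 -4.1] q [-0.18  1.01 -0.24  1.48  0.31  0.7  -0.74]
tool offset [-1.   1.2 32.2] len 32.0
wz 0.008
wz -3.133
tool offset after first wz [-0.9  1.2 32.2]
full turn [-0.    -0.003  0.008]
full turn [ 5.000e-03 -1.000e-03 -3.133e+00]
[[646.8 237.6  12. ]
 [719.2 223.6  12. ]
 [655.3 227.8  12. ]
 [708.1 217.   12. ]]
[658.7 200.2  69.1]
[694.  190.8  66.1]
[676.4 196.2  70.9]
```

>>> step_arm:
  commands:
    - {"offset":[-1,1,12],"angular":[0,0,0.008]}
    - {"offset":[0,0,11],"angular":[0,0,0]}
    - {"offset":[0,0,0],"angular":[0,0,0]}

```text
clock: 15.52
eef_pos: [668.8, 158.8, 27.1]
tcp_rot: [-2.423, -1.997, -0.002]
contact_force: [-0.5, 0.7, -3.6]
finger_gap: 39.3
```

```bash
python3 g.py 669 159.5 20 -11
```

```text
t 15.53 tcp [668.8 158.8  27.1] psi -11.0 tilt [-0.     0.002 -1.   ] gap 39.3 F [-0.5  0.7 -3.6] q [-0.19  1.04 -0.22  1.48  0.32  0.66 -0.75]
tool offset [0.7 0.  7.1] len 7.0
wz -0.0
wz 3.141
tool offset after first wz [0.7 0.  7.1]
full turn [-0.001 -0.002 -0.   ]
full turn [-4.000e-03  1.000e-03  3.141e+00]
```

>>> step_arm:
  commands:
    - {"offset":[1,0,4],"angular":[0,0,0]}
    - {"offset":[0,0,3],"angular":[0,0,0]}
    - {"offset":[0,0,0],"angular":[0,0,0]}

```text
clock: 15.9
eef_pos: [669.4, 160.2, 19.8]
tcp_rot: [-2.423, -1.997, -0.003]
contact_force: [0.6, 0.5, -3.6]
finger_gap: 39.9
```

```bash
python3 g.py 669 159.5 19.5 -11
```

```text
t 15.9 tcp [669.4 160.2  19.8] psi -11.0 tilt [ 0.     0.003 -1.   ] gap 39.9 F [ 0.6  0.5 -3.6] q [-0.19  1.05 -0.22  1.47  0.32  0.65 -0.75]
tool offset [-0.7 -0.2  0.3] len 1.0
wz -0.0
wz 3.141
tool offset after first wz [-0.7 -0.2  0.3]
full turn [-0.    -0.003 -0.   ]
full turn [-0.004  0.     3.141]
```

>>> step_arm:
  commands:
    - {"offset":[0,0,0],"angular":[0,0,0]}
    - {"offset":[0,0,0],"angular":[0,0,0]}
    - {"offset":[0,0,0],"angular":[0,0,0]}
    - {"offset":[0,0,0],"angular":[0,0,0]}
    - {"offset":[0,0,0],"angular":[0,0,0]}
    - {"offset":[0,0,-25],"angular":[0,0,0]}
    - {"offset":[0,0,-40],"angular":[0,0,0]}
    - {"offset":[0,0,-40],"angular":[0,0,0]}
    - {"offset":[-20,0,-30],"angular":[0,0,0]}
    - {"offset":[-30,0,0],"angular":[0,0,0]}
    - {"offset":[0,0,0],"angular":[0,0,0]}
  hand: 0

```text
clock: 17.27
eef_pos: [663.6, 111.5, 171.6]
tcp_rot: [2.42, 1.996, 0.025]
contact_force: [0.7, 0.1, 0.8]
finger_gap: 88.4
```

```bash
python3 - <<'E'
from h import *
p,d,c=snap('wrist','6'); P=cloud(c,d)
m=(np.hypot(P[...,0]-669,P[...,1]-160)<75)&(P[...,2]>20)&(P[...,2]<60); Q=P[m][:,:2].astype(np.float32)
print(cv2.minAreaRect(Q),np.nanmedian(P[m][:,2]),np.nanpercentile(P[m][:,2],[50,99]))
m=(np.hypot(P[...,0]-669,P[...,1]-160)<90)&(P[...,2]>8)&(P[...,2]<16); Q=P[m][:,:2].astype(np.float32); print(cv2.minAreaRect(Q))
E
python3 g.py 459 -117.5 130 98.3
```

```text
((669.6205444335938, 161.96778869628906), (110.19187927246094, 40.07025146484375), 79.2136459350586) 32.46519076403621 [32.46519076 52.61621294]
((668.532958984375, 161.0391387939453), (144.31593322753906, 74.039794921875), 78.57105255126953)
t 17.32 tcp [664.  114.6 172. ] psi -10.8 tilt [ 0.017  0.01  -1.   ] gap 87.6 F [ 0.5 -0.2  0.9] q [-0.09  0.83 -0.28  1.48  0.27  0.85 -0.65]
tool offset [-267.  -158.3   36.2] len 312.0
wz 1.237
wz -1.905
tool offset after first wz [-236.4  200.    42. ]
full turn [ 0.022  0.005 -1.905]
full turn [ 0.005 -0.02   1.237]
```

View pics/wrist6.png

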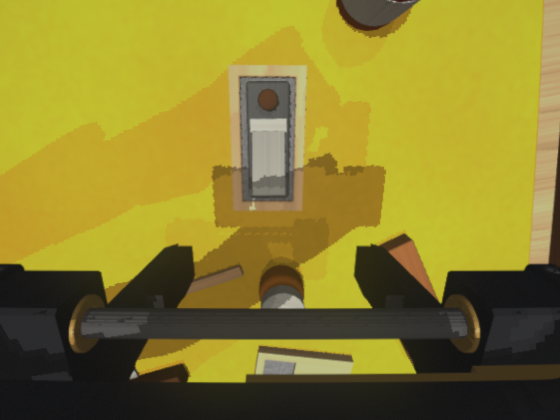

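The plane is seated: centre 1.4 mm from the rest's, knob top at 52.6 mm (expected 52). Now to the try square.

>>> step_arm:
  commands:
    - {"offset":[-33,-20,0],"angular":[0,0,0]}
    - {"offset":[-33,-20,0],"angular":[0,0,0]}
    - {"offset":[-33,-20,0],"angular":[0,0,0]}
    - {"offset":[-33,-20,0],"angular":[0,0,0]}
    - {"offset":[-33,-20,0],"angular":[0,0,0]}
    - {"offset":[-33,-20,0],"angular":[0,0,0]}
    - {"offset":[-33,-20,0],"angular":[0,0,0]}
    - {"offset":[-33,-20,0],"angular":[0,0,0]}
    - {"offset":[0,0,0],"angular":[0,0,-0.174]}
    - {"offset":[0,0,0],"angular":[0,0,-0.174]}
    - {"offset":[0,0,0],"angular":[0,0,-0.174]}
    - {"offset":[0,0,0],"angular":[0,0,-0.174]}
    - {"offset":[0,0,0],"angular":[0,0,-0.174]}
    - {"offset":[0,0,0],"angular":[0,0,-0.174]}
    - {"offset":[0,0,0],"angular":[0,0,-0.174]}
    - {"offset":[0,0,0],"angular":[0,0,-0.174]}
    - {"offset":[0,0,0],"angular":[0,0,-0.174]}
    - {"offset":[0,0,0],"angular":[0,0,-0.174]}
    - {"offset":[0,0,0],"angular":[0,0,-0.165]}
    - {"offset":[0,0,0],"angular":[0,0,0]}

```text
clock: 19.82
eef_pos: [470.6, -88.0, 172.3]
tcp_rot: [-0.378, 3.073, 0.044]
contact_force: [0.8, -0.7, 1.0]
finger_gap: 88.5
```

```bash
python3 - <<'E'
from h import *
p,d,c=snap('wrist','7'); P=cloud(c,d)
m=(np.hypot(P[...,0]-460,P[...,1]+117)<60)&(P[...,2]>15)&(P[...,2]<35); Q=P[m][:,:2].astype(np.float32)
print(cv2.minAreaRect(Q),np.nanmedian(P[m][:,2]))
E
python3 g.py 459 -117.5 60 98.3
```

```text
((458.3345642089844, -117.65634155273438), (90.41468811035156, 24.126100540161133), 7.7031168937683105) 23.814585658805356
t 19.88 tcp [470.6 -87.9 172.4] psi 104.0 tilt [ 0.041  0.034 -0.999] gap 87.8 F [0.1 0.4 0.3] q [ 0.65  0.74 -0.88  2.08  0.87  0.7   1.01]
tool offset [ 23.8 -28.4 110.7] len 117.0
wz 0.099
wz -3.042
tool offset after first wz [ 15.8 -27.6 112.4]
full turn [0.025 0.047 0.099]
full turn [-0.071  0.038 -3.042]
```

View pics/wrist7.png

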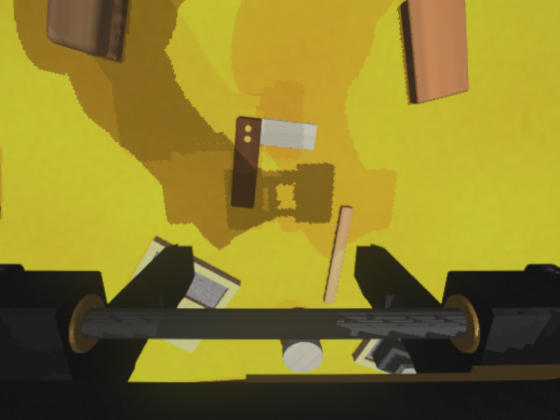

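The stock is at (246,162) with its blade at (290,134), so the stock centre is (458.3, -117.7) at 7.7°. A pencil-like strip lies at (338,255). I'll check that the fingers clear it.

```bash
python3 - <<'E'
from h import *
p,d,c=load('pics/wrist7.npz'); print(onplane(c,[(346,207),(330,300)],6).round(0))
E
python3 g.py 458.3 -117.7 60 97.7|tail -2
```

```text
[[482.   1.   6.]
 [605.  22.   6.]]
full turn [0.025 0.047 0.109]
full turn [-0.071  0.038 -3.031]
```

>>> step_arm:
  commands:
    - {"offset":[12,-14,20],"angular":[0.012,0.023,0.05]}
    - {"offset":[12,-14,20],"angular":[0.012,0.023,0.05]}
    - {"offset":[0,0,20],"angular":[0,0,0]}
    - {"offset":[0,0,20],"angular":[0,0,0]}
    - {"offset":[0,0,20],"angular":[0,0,0]}
    - {"offset":[0,0,0],"angular":[0,0,0]}

```text
clock: 20.62
eef_pos: [458.6, -117.4, 70.2]
tcp_rot: [-0.196, 3.13, -0.001]
contact_force: [-0.3, -0.0, 0.8]
finger_gap: 88.4
```

```bash
python3 g.py 458.3 -117.7 11 97.7
```

```text
t 20.62 tcp [ 458.6 -117.4   70.2] psi 97.2 tilt [ 0.005 -0.    -1.   ] gap 88.4 F [-0.3 -0.   0.8] q [ 0.54  0.88 -0.64  2.13  1.15  0.53  0.7 ]
tool offset [ 0.6 -0.2 59.2] len 59.0
wz -0.009
wz 3.132
tool offset after first wz [ 0.3 -0.3 59.2]
full turn [-0.001  0.005 -0.009]
full turn [8.000e-03 2.000e-03 3.132e+00]
```

>>> step_arm:
  commands:
    - {"offset":[0,0,20],"angular":[0,0,0]}
    - {"offset":[0,0,20],"angular":[0,0,0]}
    - {"offset":[0,0,14],"angular":[0,0,0]}
    - {"offset":[0,0,0],"angular":[0,0,0]}

```text
clock: 21.12
eef_pos: [463.1, -116.4, 18.4]
tcp_rot: [-0.187, 3.123, -0.004]
contact_force: [-0.9, -1.4, -0.3]
finger_gap: 88.2
```

```bash
python3 g.py 458.3 -117.7 10 97.7
```

```text
t 21.12 tcp [ 463.1 -116.4   18.4] psi 96.8 tilt [ 0.013 -0.002 -1.   ] gap 88.2 F [-0.9 -1.4 -0.3] q [ 0.47  0.97 -0.53  2.14  1.37  0.44  0.5 ]
tool offset [ 5.  -0.7  8.4] len 10.0
wz -0.015
wz 3.127
tool offset after first wz [ 4.9 -0.7  8.4]
full turn [-0.003  0.013 -0.015]
full turn [0.02  0.005 3.127]
```

>>> step_arm:
  commands:
    - {"offset":[4,-1,5],"angular":[-0.003,0.013,-0.015]}
    - {"offset":[1,0,3],"angular":[0,0,0]}
    - {"offset":[0,0,0],"angular":[0,0,0]}

```text
clock: 21.5
eef_pos: [459.3, -118.2, 11.9]
tcp_rot: [-0.21, 3.133, -0.001]
contact_force: [-0.2, 0.2, -0.3]
finger_gap: 88.2
```

```bash
python3 g.py 458.3 -117.7 10 97.7
```

```text
t 21.5 tcp [ 459.3 -118.2   11.9] psi 97.7 tilt [ 0.002 -0.001 -1.   ] gap 88.2 F [-0.2  0.2 -0.3] q [ 0.48  0.98 -0.53  2.14  1.37  0.44  0.51]
tool offset [0.9 0.6 1.9] len 2.0
wz -0.001
wz 3.141
tool offset after first wz [0.9 0.6 1.9]
full turn [-0.001  0.002 -0.001]
full turn [3.000e-03 2.000e-03 3.141e+00]
```

>>> step_arm:
  commands:
    - {"offset":[1,0,2],"angular":[0,0,0]}
    - {"offset":[0,0,0],"angular":[0,0,0]}
    - {"offset":[0,0,0],"angular":[0,0,0]}
    - {"offset":[0,0,0],"angular":[0,0,0]}
    - {"offset":[0,0,0],"angular":[0,0,0]}
    - {"offset":[0,0,0],"angular":[0,0,0]}
    - {"offset":[0,0,0],"angular":[0,0,0]}
    - {"offset":[0,0,0],"angular":[0,0,0]}
  hand: 1
  squeeze: 35

```text
clock: 22.5
eef_pos: [458.5, -118.3, 10.2]
tcp_rot: [-0.21, 3.132, -0.001]
contact_force: [-0.0, 0.3, 0.8]
finger_gap: 23.5
```

```bash
python3 g.py 637.4 -193.5 100 71.2
```

```text
t 22.5 tcp [ 458.5 -118.3   10.2] psi 97.7 tilt [ 0.003 -0.001 -1.   ] gap 23.5 F [-0.   0.3  0.8] q [ 0.47  0.98 -0.53  2.14  1.39  0.44  0.5 ]
tool offset [-167.5  -98.5  -89.3] len 214.0
wz 0.462
wz -2.68
tool offset after first wz [-193.6  -13.6  -89.8]
full turn [-0.     0.003  0.462]
full turn [-0.004 -0.    -2.68 ]
```

>>> step_arm:
  commands:
    - {"offset":[0,0,-20],"angular":[0,0,0]}
    - {"offset":[0,0,-30],"angular":[0,0,0]}
    - {"offset":[0,0,-30],"angular":[0,0,0]}
    - {"offset":[0,0,-20],"angular":[0,0,0]}
    - {"offset":[0,0,0],"angular":[0,0,0.154]}
    - {"offset":[0,0,0],"angular":[0,0,0.154]}
    - {"offset":[0,0,0],"angular":[0,0,0.154]}
    - {"offset":[-28,-2,-2],"angular":[0,0,0]}
    - {"offset":[-28,-2,-2],"angular":[0,0,0]}
    - {"offset":[-28,-2,-2],"angular":[0,0,0]}
    - {"offset":[-28,-2,-2],"angular":[0,0,0]}
    - {"offset":[0,0,0],"angular":[0,0,0]}

```text
clock: 24.0
eef_pos: [559.4, -165.5, 119.5]
tcp_rot: [-0.535, -3.09, 0.004]
contact_force: [-0.7, -0.3, -1.2]
finger_gap: 23.7
```

```bash
python3 - <<'E'
from h import *
p,d,c=snap('wrist','8'); P=cloud(c,d)
m=(np.hypot(P[...,0]-646.5,P[...,1]+167)<95)&(P[...,2]>8)&(P[...,2]<16); Q=P[m][:,:2].astype(np.float32); print(cv2.minAreaRect(Q),len(Q))
snap('scene','8')
E
python3 g.py 637.4 -193.5 100 71.2
```

```text
((629.0020751953125, -161.10958862304688), (114.20940399169922, 88.72164916992188), 70.94796752929688) 1444
t 24.1 tcp [ 556.9 -164.4  119.3] psi 70.5 tilt [-0.01  -0.001 -1.   ] gap 23.8 F [ 0.1  1.3 -1.2] q [ 0.58  0.88 -0.68  1.78  0.76  0.78  0.74]
tool offset [-85.7  -0.4  18.5] len 88.0
wz -0.013
wz 3.129
tool offset after first wz [-85.5  -1.6  19.3]
full turn [-0.004 -0.009 -0.013]
full turn [-0.014  0.007  3.129]
```

View pics/wrist8.png

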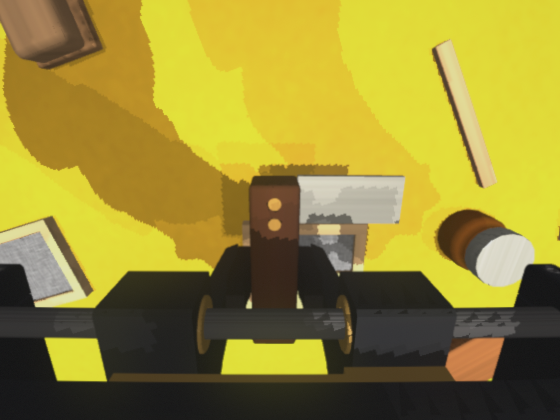

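The square hangs level, stock at (274,240) and blade at (350,198). The jar at (485,255) is well clear. The rest edges agree with the first measurement to 1 mm, so I'm moving over the rest.

>>> step_arm:
  commands:
    - {"offset":[-28,0,6],"angular":[0,-0.004,-0.006]}
    - {"offset":[-28,0,6],"angular":[0,-0.004,-0.006]}
    - {"offset":[-28,0,6],"angular":[0,0,0]}
    - {"offset":[0,0,20],"angular":[0,0,0]}
    - {"offset":[0,0,20],"angular":[0,0,0]}
    - {"offset":[0,0,0],"angular":[0,0,0]}

```text
clock: 24.85
eef_pos: [627.2, -188.5, 55.7]
tcp_rot: [-0.497, -3.086, 0.009]
contact_force: [0.0, -0.7, -1.4]
finger_gap: 23.5
```

```bash
python3 g.py 637.4 -193.5 17 71.1
```

```text
t 24.85 tcp [ 627.2 -188.5   55.7] psi 71.7 tilt [-0.017 -0.003 -1.   ] gap 23.5 F [ 0.  -0.7 -1.4] q [ 0.55  1.04 -0.65  1.56  0.79  0.84  0.83]
tool offset [-11.8  -1.3  38.5] len 40.0
wz 0.01
wz -3.131
tool offset after first wz [-11.3  -1.5  38.7]
full turn [-0.009 -0.015  0.01 ]
full turn [ 0.023 -0.013 -3.131]
```

>>> step_arm:
  commands:
    - {"offset":[-11,-1,0],"angular":[-0.009,-0.015,0.01]}
    - {"offset":[0,0,10],"angular":[0,0,0]}
    - {"offset":[0,0,12],"angular":[0,0,0]}
    - {"offset":[0,0,0],"angular":[0,0,0]}

```text
clock: 25.35
eef_pos: [637.4, -192.9, 32.9]
tcp_rot: [0.515, 3.097, 0.001]
contact_force: [-0.4, -0.0, -1.4]
finger_gap: 23.5
```

```bash
python3 g.py 637.4 -193.5 17 71.1
```

```text
t 25.35 tcp [ 637.4 -192.9   32.9] psi 71.1 tilt [ 0.002  0.    -1.   ] gap 23.5 F [-0.4 -0.  -1.4] q [ 0.54  1.08 -0.63  1.54  0.81  0.8   0.82]
tool offset [-0.1 -0.6 15.9] len 16.0
wz 0.0
wz -3.141
tool offset after first wz [-0.2 -0.6 15.9]
full turn [0.001 0.002 0.   ]
full turn [-2.000e-03  2.000e-03 -3.141e+00]
```

>>> step_arm:
  commands:
    - {"offset":[0,0,8],"angular":[0,0,0]}
    - {"offset":[0,0,5],"angular":[0,0,0]}
    - {"offset":[0,0,2],"angular":[0,0,0]}
    - {"offset":[0,0,0],"angular":[0,0,0]}

```text
clock: 25.85
eef_pos: [637.7, -192.7, 17.0]
tcp_rot: [0.515, 3.097, 0.002]
contact_force: [0.1, 0.5, -1.7]
finger_gap: 23.6
```

```bash
python3 g.py 637.4 -193.5 17 71.1
```

```text
t 25.85 tcp [ 637.7 -192.7   17. ] psi 71.1 tilt [ 0.002  0.001 -1.   ] gap 23.6 F [ 0.1  0.5 -1.7] q [ 0.54  1.1  -0.62  1.54  0.83  0.78  0.8 ]
tool offset [ 0.  -0.9  0. ] len 1.0
wz 0.001
wz -3.141
tool offset after first wz [ 0.  -0.9  0. ]
full turn [0.001 0.002 0.001]
full turn [-3.000e-03  2.000e-03 -3.141e+00]
```

>>> step_arm:
  commands:
    - {"offset":[0,0,0],"angular":[0,0,0]}
    - {"offset":[0,0,0],"angular":[0,0,0]}
    - {"offset":[0,0,0],"angular":[0,0,0]}
    - {"offset":[0,0,0],"angular":[0,0,0]}
    - {"offset":[0,0,0],"angular":[0,0,0]}
    - {"offset":[0,0,0],"angular":[0,0,0]}
    - {"offset":[0,0,-25],"angular":[0,0,0]}
    - {"offset":[0,0,-40],"angular":[0,0,0]}
    - {"offset":[0,0,-40],"angular":[0,0,0]}
    - {"offset":[30,0,-40],"angular":[0,0,0]}
    - {"offset":[40,0,0],"angular":[0,0,0]}
    - {"offset":[0,0,0],"angular":[0,0,0]}
  hand: 0

```text
clock: 27.35
eef_pos: [572.1, -168.3, 176.5]
tcp_rot: [0.511, 3.087, 0.002]
contact_force: [0.3, -0.8, 0.2]
finger_gap: 88.1
```

```bash
python3 - <<'E'
from h import *
for n in ('wrist','scene'):
    p,d,c=snap(n,'9'); P=cloud(c,d)
    m=(np.hypot(P[...,0]-646.5,P[...,1]+167)<95)&(P[...,2]>21)&(P[...,2]<40); Q=P[m][:,:2].astype(np.float32); print(len(Q)); print(len(Q)>9 and cv2.minAreaRect(Q),np.nanmedian(P[m][:,2]))
E
python3 g.py 355.5 -276 150 88
```

```text
1654
((636.9229736328125, -192.63046264648438), (23.579713821411133, 89.97198486328125), 71.19205474853516) 29.856171196713575
398
((637.5887451171875, -193.07667541503906), (25.24216651916504, 93.39165496826172), 71.4373779296875) 30.231693029312964
t 27.45 tcp [ 575.8 -169.1  176.5] psi 71.1 tilt [ 0.017 -0.    -1.   ] gap 88.2 F [ 0.8 -0.8  0.8] q [ 0.62  0.82 -0.74  1.7   0.69  0.88  0.82]
tool offset [ 174.1 -172.7   22.7] len 246.0
wz -0.296
wz 2.846
tool offset after first wz [ 216.5 -114.5   26.5]
full turn [ 0.003  0.017 -0.296]
full turn [ 0.024 -0.004  2.846]
```

View pics/wrist9.png

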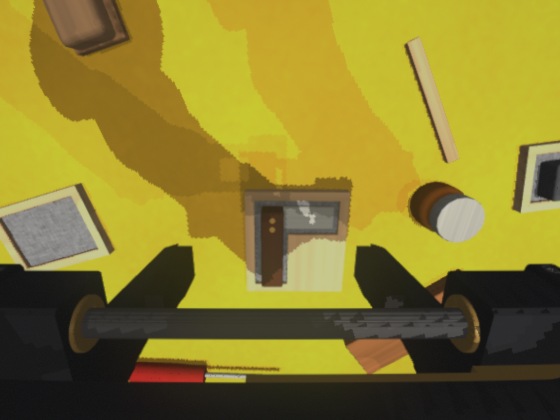

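View pics/scene9.png

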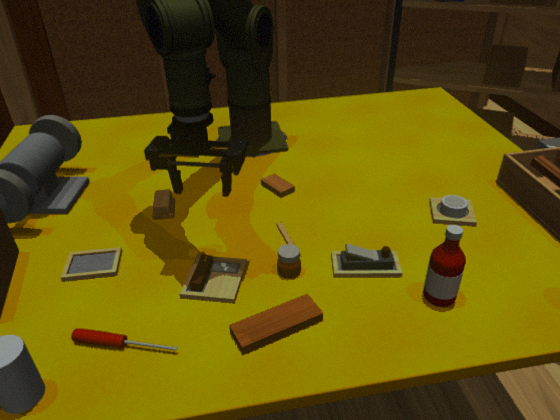

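The square is seated: stock centre within 1 mm of target, top at 29.9 mm (expected 30). Last is the sander.

>>> step_arm:
  commands:
    - {"offset":[0,0,0],"angular":[0,0,-0.15]}
    - {"offset":[0,0,0],"angular":[0,0,-0.15]}
    - {"offset":[27,-14,0],"angular":[0,0,0]}
    - {"offset":[27,-14,0],"angular":[0,0,0]}
    - {"offset":[27,-14,0],"angular":[0,0,0]}
    - {"offset":[27,-14,0],"angular":[0,0,0]}
    - {"offset":[27,-14,0],"angular":[0,0,0]}
    - {"offset":[27,-14,0],"angular":[0,0,0]}
    - {"offset":[27,-14,0],"angular":[0,0,0]}
    - {"offset":[0,0,0],"angular":[0,0,0]}

```text
clock: 28.7
eef_pos: [394.5, -269.9, 173.2]
tcp_rot: [0.048, 3.107, 0.001]
contact_force: [0.1, 0.1, 0.7]
finger_gap: 88.1
```

```bash
python3 - <<'E'
from h import *
p,d,c=snap('wrist','10'); P=cloud(c,d)
m=(np.hypot(P[...,0]-355.5,P[...,1]+276)<60)&(P[...,2]>32)&(P[...,2]<50); Q=P[m][:,:2].astype(np.float32); print(cv2.minAreaRect(Q),np.nanmedian(P[m][:,2]))
E
python3 g.py 355.5 -276 70 88
```

```text
((352.8076477050781, -277.1090393066406), (41.873600006103516, 80.27023315429688), 87.26982116699219) 39.54994246519777
t 28.75 tcp [ 396.6 -269.1  173.6] psi 88.3 tilt [ 0.037  0.    -0.999] gap 88.2 F [ 0.2 -0.  -0.5] q [ 1.02  0.72 -0.83  2.07  0.84  0.69  1.17]
tool offset [ 44.7  -8.2 102. ] len 112.0
wz 0.006
wz -3.136
tool offset after first wz [ 40.8  -8.3 103.6]
full turn [0.002 0.037 0.006]
full turn [-5.900e-02  3.000e-03 -3.135e+00]
```

View pics/wrist10.png

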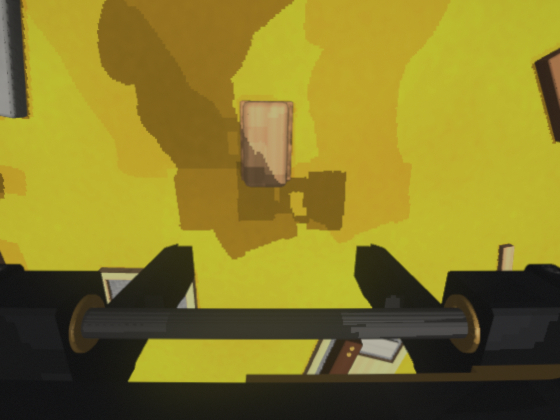

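The sander is at (267,142), clear all round. It measures (353, -277), long axis at 177.3°, top at 39.5 mm.

>>> step_arm:
  commands:
    - {"offset":[22,-4,0],"angular":[0,0.019,0.01]}
    - {"offset":[22,-4,0],"angular":[0,0.019,0.01]}
    - {"offset":[0,0,25],"angular":[0,0,0]}
    - {"offset":[0,0,25],"angular":[0,0,0]}
    - {"offset":[0,0,25],"angular":[0,0,0]}
    - {"offset":[0,0,15],"angular":[0,0,0]}
    - {"offset":[0,0,0],"angular":[0,0,0]}

```text
clock: 29.62
eef_pos: [349.6, -275.6, 80.9]
tcp_rot: [-0.079, -3.138, -0.003]
contact_force: [0.5, 0.6, -0.3]
finger_gap: 88.4
```

```bash
python3 g.py 353.5 -276.7 16 87.3
```

```text
t 29.62 tcp [ 349.6 -275.6   80.9] psi 87.1 tilt [-0.003  0.002 -1.   ] gap 88.4 F [ 0.5  0.6 -0.3] q [ 0.93  0.84 -0.61  2.2   1.16  0.48  0.9 ]
tool offset [-4.2 -1.  64.8] len 65.0
wz -0.003
wz 3.139
tool offset after first wz [-4.  -0.9 64.9]
full turn [ 0.002 -0.003 -0.003]
full turn [-5.000e-03 -2.000e-03  3.139e+00]
```

>>> step_arm:
  commands:
    - {"offset":[-3,-1,20],"angular":[0,0,0]}
    - {"offset":[0,0,20],"angular":[0,0,0]}
    - {"offset":[0,0,15],"angular":[0,0,0]}
    - {"offset":[0,0,0],"angular":[0,0,0]}

```text
clock: 30.12
eef_pos: [353.1, -277.9, 27.3]
tcp_rot: [0.08, 3.141, -0.002]
contact_force: [0.1, 0.2, 0.3]
finger_gap: 87.7
```

```bash
python3 g.py 353.5 -276.7 16 87.3
```

```text
t 30.12 tcp [ 353.1 -277.9   27.3] psi 87.1 tilt [ 0.    -0.001 -1.   ] gap 87.7 F [0.1 0.2 0.3] q [ 0.86  0.93 -0.49  2.21  1.43  0.39  0.66]
tool offset [-0.3  1.2 11.3] len 11.0
wz -0.004
wz 3.137
tool offset after first wz [-0.4  1.2 11.3]
full turn [-0.001  0.    -0.004]
full turn [0.000e+00 2.000e-03 3.137e+00]
```

>>> step_arm:
  commands:
    - {"offset":[0,1,7],"angular":[0,0,0]}
    - {"offset":[0,0,4],"angular":[0,0,0]}
    - {"offset":[0,0,0],"angular":[0,0,0]}

```text
clock: 30.5
eef_pos: [354.0, -277.8, 18.5]
tcp_rot: [0.082, 3.138, -0.005]
contact_force: [-0.4, 0.9, 0.4]
finger_gap: 88.1
```

>>> step_arm:
  commands:
    - {"offset":[0,0,0],"angular":[0,0,0]}
    - {"offset":[0,0,0],"angular":[0,0,0]}
    - {"offset":[0,0,0],"angular":[0,0,0]}
    - {"offset":[0,0,0],"angular":[0,0,0]}
    - {"offset":[0,0,0],"angular":[0,0,0]}
    - {"offset":[0,0,0],"angular":[0,0,0]}
    - {"offset":[0,0,0],"angular":[0,0,0]}
  hand: 1
  squeeze: 30

```text
clock: 31.38
eef_pos: [354.3, -278.1, 19.5]
tcp_rot: [0.082, 3.136, -0.006]
contact_force: [-0.3, -0.1, 0.5]
finger_gap: 41.5
```

```bash
python3 g.py 543.7 -429.5 110 -3
```

```text
t 31.38 tcp [ 354.3 -278.1   19.5] psi 87.0 tilt [ 0.004 -0.004 -1.   ] gap 41.5 F [-0.3 -0.1  0.5] q [ 0.86  0.95 -0.48  2.21  1.49  0.39  0.6 ]
tool offset [-197.4 -141.6  -89.2] len 259.0
wz -1.571
wz 1.571
tool offset after first wz [ 141.3 -197.   -90.5]
full turn [0.    0.006 1.571]
full turn [-0.006  0.    -1.571]
```

>>> step_arm:
  commands:
    - {"offset":[0,0,-20],"angular":[0,0,0]}
    - {"offset":[0,0,-35],"angular":[0,0,0]}
    - {"offset":[0,0,-35],"angular":[0,0,0]}
    - {"offset":[0,0,-20],"angular":[0,0,0]}
    - {"offset":[-30,0,0],"angular":[0,0,0]}
    - {"offset":[-30,0,0],"angular":[0,0,0]}
    - {"offset":[-30,0,0],"angular":[0,0,0]}
    - {"offset":[0,0,0],"angular":[0,0,0.174]}
    - {"offset":[0,0,0],"angular":[0,0,0.174]}
    - {"offset":[0,0,0],"angular":[0,0,0.174]}
    - {"offset":[0,0,0],"angular":[0,0,0.174]}
    - {"offset":[0,0,0],"angular":[0,0,0.174]}
    - {"offset":[0,0,0],"angular":[0,0,0.174]}
    - {"offset":[0,0,0],"angular":[0,0,0.174]}
    - {"offset":[0,0,0],"angular":[0,0,0.174]}
    - {"offset":[0,0,0],"angular":[0,0,0.174]}
    - {"offset":[0,0,0],"angular":[0,0,0]}

```text
clock: 33.5
eef_pos: [439.7, -280.2, 129.3]
tcp_rot: [-2.32, -2.106, 0.009]
contact_force: [-0.2, 0.6, -0.8]
finger_gap: 41.6
```

```bash
python3 g.py 543.7 -429.5 100 -3;python3 - <<'E'
from h import *
p,d,c=load('pics/scene9.npz'); P=cloud(c,d)
for uv in [(87,182),(68,210),(60,160),(75,140)]: print(P[uv[1],uv[0]].round())
m=(P[...,1]<-460)&(P[...,2]>60)&(P[...,0]>200)&(P[...,0]<700); print(np.nanpercentile(P[m],[1,99],axis=0))
E
```

```text
t 33.5 tcp [ 439.7 -280.2  129.3] psi -5.5 tilt [-0.009  0.002 -1.   ] gap 41.6 F [-0.2  0.6 -0.8] q [ 0.65  0.74 -0.29  1.96  0.41  0.51 -0.02]
tool offset [-138.6  118.3   28. ] len 184.0
wz -0.044
wz 3.097
tool offset after first wz [-143.7  111.7   29.3]
full turn [-0.01  -0.001 -0.044]
full turn [-2.000e-03  1.500e-02  3.097e+00]
[ 179. -490.    9.]
[ 313. -519.    9.]
[ 183. -540.   87.]
[ 101. -509.  104.]
[[ 202.95431813 -636.22559983   61.58051437]
 [ 537.93786713 -543.16336284  163.38028212]]
```

>>> step_arm:
  commands:
    - {"offset":[-28,23,3],"angular":[0,0,-0.01]}
    - {"offset":[-28,23,3],"angular":[0,0,-0.01]}
    - {"offset":[-28,23,3],"angular":[0,0,-0.01]}
    - {"offset":[-28,23,3],"angular":[0,0,-0.01]}
    - {"offset":[-28,23,3],"angular":[0,0,0]}
    - {"offset":[0,0,0],"angular":[0,0,0]}

```text
clock: 34.25
eef_pos: [544.4, -430.4, 109.8]
tcp_rot: [-2.247, -2.175, 0.011]
contact_force: [0.1, -0.2, -0.9]
finger_gap: 42.2
```

```bash
python3 g.py 543.7 -429.5 60 -3;python3 - <<'E'
from h import *
snap('wrist','11'); 
for n in ('scene','side'):
    p,d,c=snap(n,'11'); P=cloud(c,d)
    m=(np.hypot(P[...,0]-543.7,P[...,1]+429.5)<85)&(P[...,2]>8)&(P[...,2]<16); Q=P[m][:,:2].astype(np.float32); print(n,len(Q),cv2.minAreaRect(Q))
E
```

```text
t 34.25 tcp [ 544.4 -430.4  109.8] psi -1.9 tilt [-0.015  0.005 -1.   ] gap 42.2 F [ 0.1 -0.2 -0.9] q [ 0.78  0.96 -0.36  1.41  0.4   0.86  0.26]
tool offset [ 0.6  0.1 49.8] len 50.0
wz 0.02
wz -3.122
tool offset after first wz [ 0.8 -0.7 49.8]
full turn [-0.015 -0.005  0.02 ]
full turn [ 0.008 -0.024 -3.122]
scene 934 ((543.1973266601562, -430.08123779296875), (116.51852416992188, 91.4889907836914), 87.09504699707031)
side 373 ((544.48974609375, -429.9054260253906), (122.49342346191406, 87.052734375), 87.89434051513672)
```

View pics/wrist11.png

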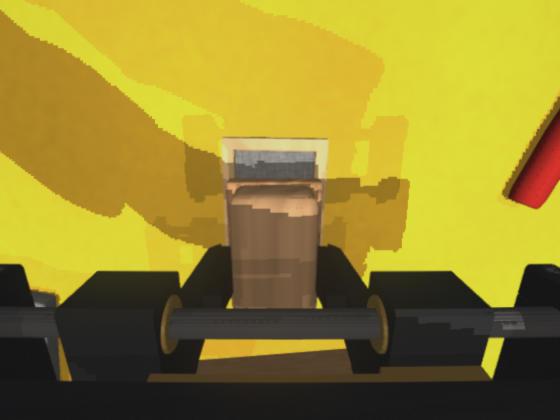

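```bash
python3 - <<'E'
from h import *
p,d,c=load('pics/wrist11.npz'); a=onplane(c,[(222,138),(328,138)],12); print(a.round(1)); v=a[1]-a[0]; L=np.hypot(*v[:2]); print(L, np.degrees(np.arctan2(v[1],v[0])), a.mean(0)[:2]+57*np.array([v[1],-v[0]])/L)
E
```

```text
[[ 503.5 -371.1   12. ]
 [ 588.2 -373.8   12. ]]
84.79656319875195 -1.8174237233137815 [ 544.05917789 -429.41253133]
```

>>> step_arm:
  commands:
    - {"offset":[0,0,20],"angular":[-0.015,-0.005,0.02]}
    - {"offset":[0,0,20],"angular":[0,0,0]}
    - {"offset":[0,0,20],"angular":[0,0,0]}
    - {"offset":[0,0,0],"angular":[0,0,0]}

```text
clock: 34.9
eef_pos: [541.9, -422.8, 48.5]
tcp_rot: [-2.265, -2.167, -0.0]
contact_force: [-0.3, -0.6, -1.6]
finger_gap: 41.8
```

```bash
python3 g.py 543.8 -429.8 25 -3
```

```text
t 34.9 tcp [ 541.9 -422.8   48.5] psi -2.5 tilt [-0.004  0.005 -1.   ] gap 41.8 F [-0.3 -0.6 -1.6] q [ 0.76  1.02 -0.33  1.46  0.43  0.73  0.21]
tool offset [-7.   2.3 23.4] len 25.0
wz 0.008
wz -3.134
tool offset after first wz [-6.9  2.3 23.5]
full turn [-0.005 -0.005  0.008]
full turn [ 0.007 -0.007 -3.134]
```

The sander is held over its rest, at (275,245). The corners cast from this view put the rest's centre at (544.1, -429.4), which agrees. Lowering.

>>> step_arm:
  commands:
    - {"offset":[-7,2,0],"angular":[-0.005,-0.005,0]}
    - {"offset":[0,0,8],"angular":[0,0,0]}
    - {"offset":[0,0,6],"angular":[0,0,0]}
    - {"offset":[0,0,0],"angular":[0,0,0]}

```text
clock: 35.4
eef_pos: [544.9, -431.3, 34.9]
tcp_rot: [2.267, 2.169, 0.001]
contact_force: [0.3, 0.1, -1.1]
finger_gap: 41.6
```

```bash
python3 g.py 543.8 -429.6 25.5 -3
```

```text
t 35.4 tcp [ 544.9 -431.3   34.9] psi -2.5 tilt [ 0.003 -0.002 -1.   ] gap 41.6 F [ 0.3  0.1 -1.1] q [ 0.76  1.05 -0.33  1.45  0.44  0.71  0.21]
tool offset [ 1.7 -1.2  9.4] len 10.0
wz 0.008
wz -3.134
tool offset after first wz [ 1.6 -1.1  9.4]
full turn [0.003 0.002 0.008]
full turn [-3.000e-03  5.000e-03 -3.134e+00]
```

>>> step_arm:
  commands:
    - {"offset":[1,-1,5],"angular":[0,0,0]}
    - {"offset":[0,0,3],"angular":[0,0,0]}
    - {"offset":[0,0,0],"angular":[0,0,0]}

```text
clock: 35.78
eef_pos: [544.1, -430.1, 26.6]
tcp_rot: [2.267, 2.169, 0.001]
contact_force: [-0.3, -0.0, -1.1]
finger_gap: 42.0
```

```bash
python3 g.py 543.8 -429.6 25.5 -3|head -2
```

```text
t 35.77 tcp [ 544.1 -430.1   26.6] psi -2.5 tilt [ 0.003 -0.002 -1.   ] gap 42.0 F [-0.3 -0.  -1.1] q [ 0.76  1.06 -0.32  1.46  0.44  0.7   0.21]
tool offset [ 0.4 -0.3  1.1] len 1.0
```

>>> step_arm:
  commands:
    - {"offset":[0,0,1],"angular":[0,0,0]}
    - {"offset":[0,0,0],"angular":[0,0,0]}

```text
clock: 36.02
eef_pos: [544.4, -430.2, 25.9]
tcp_rot: [2.267, 2.169, 0.002]
contact_force: [-0.2, 0.1, -0.3]
finger_gap: 41.7
```

>>> step_arm:
  commands:
    - {"offset":[0,0,0],"angular":[0,0,0]}
    - {"offset":[0,0,0],"angular":[0,0,0]}
    - {"offset":[0,0,0],"angular":[0,0,0]}
    - {"offset":[0,0,0],"angular":[0,0,0]}
    - {"offset":[0,0,0],"angular":[0,0,0]}
    - {"offset":[0,0,-25],"angular":[0,0,0]}
    - {"offset":[0,0,-40],"angular":[0,0,0]}
    - {"offset":[0,0,-40],"angular":[0,0,0]}
    - {"offset":[0,0,-40],"angular":[0,0,0]}
    - {"offset":[0,-35,0],"angular":[0,0,0]}
    - {"offset":[20,-35,0],"angular":[0,0,0]}
    - {"offset":[20,-35,0],"angular":[0,0,0]}
    - {"offset":[0,0,0],"angular":[0,0,0]}
    - {"offset":[0,0,0],"angular":[0,0,0]}
  hand: 0

```text
clock: 37.78
eef_pos: [442.5, -386.2, 190.1]
tcp_rot: [2.252, 2.155, 0.007]
contact_force: [0.7, -0.5, 0.2]
finger_gap: 87.7
```

```bash
python3 g.py; python3 - <<'E'
from h import *
T=dict(sander=(543.8,-429.6,55,38),tin=(522.5,435.5,45,30),plane=(669.2,160,75,24),square=(637.4,-193.5,60,24),jar=(652,-6.5,40,50))
for n in ('scene','side'):
    p,d,c=snap(n,'12'); P=cloud(c,d)
    for k,(x,y,r,z) in T.items():
        m=(np.hypot(P[...,0]-x,P[...,1]-y)<r)&(P[...,2]>z)&(P[...,2]<75); Q=P[m][:,:2].astype(np.float32)
        if len(Q)<9: print(n,k,len(Q)); continue
        a=cv2.minAreaRect(Q); print(n,k,len(Q),np.round(a[0],1),np.round(a[1],1),round(a[2],1),np.nanpercentile(P[m][:,2],[50,98]).round(1))
E
```

```text
t 37.77 tcp [ 442.5 -386.2  190.1] psi -2.5 tilt [ 0.02  -0.014 -1.   ] gap 87.7 F [ 0.7 -0.5  0.2] q [ 0.87  0.71 -0.39  1.75  0.39  0.73  0.23]
scene sander 544 [ 546.5 -426.9] [79.9 47.7] 84.4 [46.2 49.3]
scene tin 318 [524.4 434.7] [61.  61.6] 26.9 [35.9 39. ]
scene plane 834 [670.9 160.3] [109.5  44.2] 81.3 [32.  52.5]
scene square 370 [ 637.7 -192.8] [24.2 92.9] 70.5 [30.4 33.2]
scene jar 301 [651.3  -7. ] [44.4 46.2] 79.5 [58.1 60.7]
side sander 214 [ 546.4 -425.2] [80.9 42.1] 88.5 [46.1 49.9]
side tin 853 [524.  435.9] [59.9 62.7] 21.5 [35.5 38.7]
side plane 743 [670.  162.9] [110.4  40.8] 79.7 [34.4 52.8]
side square 219 [ 638.8 -191.8] [30.8 90.7] 70.0 [30.1 34.3]
side jar 224 [651.8  -6.9] [47.6 46. ] 76.0 [58.  61.6]
```

View pics/scene12.png

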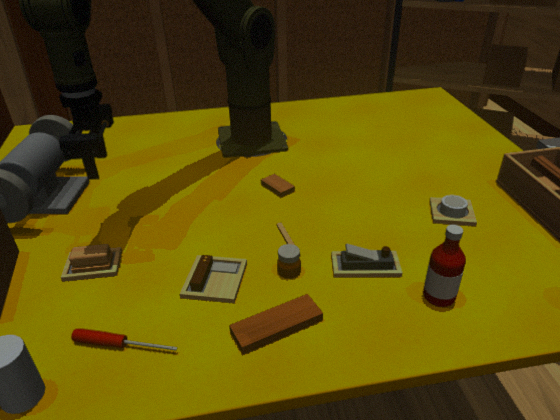

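View pics/side12.png

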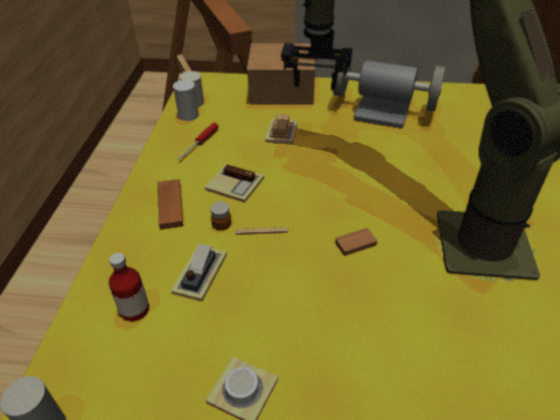

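All four are in their rests: sander (90,260), square (203,275), plane (367,258), tin (453,206). The jar, at (289,260), hasn't moved and the gripper is clear, so I'm handing in.

```bash
python3 -c "
from rig import arm
print(arm.job_done()); print(arm.state()['clock'])"
```

```text
the job is handed in; nothing more can be done
None
the job is handed in; nothing more can be done
```

The tin, plane, try square and sander are each in their own rest, let go, and the job is handed in at about 38 s on the robot's clock. No verdict is given, so this rests on my last camera checks from the scene and side views.

| Thing | Distance from where it should be centred | Top height measured | Expected top |
|---|---|---|---|
| Tin | about 2 mm | 36 mm | 36 mm |
| Plane | 1–3 mm | 52–53 mm (knob) | 52 mm |
| Try square (at the stock) | 1–2 mm | 30 mm | 30 mm |
| Sander | 4–5 mm | 46 mm | 46 mm |

- **Alignment:** the measured long axes are within about 3° of their rests, against the 14° (0.25 rad) allowed.
- **Jar:** it shifted by no more than about 1 mm by measurement and is upright. The gripper ended about 190 mm above the bench, clear of everything.
- **Disagreements:** the scene and side views differ by 1–3 mm on plane and sander position, and by about 4° on the sander's angle.
- **Trouble on the way:** a wrist joint went right to its lower limit on the tin, so I gripped that a little higher than planned. The plane also sagged about 40 mm and tilted slightly while being carried; I corrected this before lowering it.

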